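# Balance-test the mobile yokes on the knife edge

### The arm

A 7-joint arm with a two-finger parallel gripper is mounted at the origin on the work surface. World frame = base frame: x ahead of the robot, y to its left, z up, the work surface at z = 0. Lengths are in m, angles in rad, forces in N, time in s.
With the tool pointing down it reaches from about 0.425 to 0.95 m from the base axis. Payload 16.7 kg.
Tool frame: the origin (TCP) lies between the finger pads; the fingertips stand 14 mm ahead of it and the grasp point (between the pads) lies 5 mm behind it (env.tip_extent is the z of the fingertips in the tool frame, in m); z points along the fingers, y is the direction in which the jaws open and shut (so a half turn about z gives the same grasp; the last joint's range is limited). The gripper opens to 94 mm and grips with 3 to 60 N. Pads are 16 mm wide; open, the fingers measure 119 mm over their backs; the gripper's body (75 mm by 177 mm) begins 78 mm behind the grasp point.
Start: joints at [1.145, 0.426, 0.074, 1.606, -0.034, 1.111, -0.067], TCP at [0.184, -0.649, 0.219] pointing down, gripper open.
Joint ranges: [-2.85, 2.85], [-0.5, 2.14], [-1.23, 1.37], [0.21, 2.46], [-1.02, 4.16], [0.16, 2.05], [-2.73, 2.73]. Speed limits (rad/s): [1.89, 1.89, 2.39, 2.39, 3.01, 3.01, 3.01].

### API

Orientations are given as a unit quaternion [x, y, z, w].
In Python, from rig import get_state, vision, close_job, spot_in, mark_of, env gives the robot as it stands.
- The arm moves only by the tool move_arm, never from a script. Its argument "moves" is a list of rows, each an object of numbers: "tx", "ty", "tz": the shift along the tool's x, y, z each as a share of 25 cm, from -1 to 1; "ax", "ay", "az": the turn, a rotation vector about the tool's x, y, z each as a share of 45 degrees, from -1 to 1. A call has exactly 5 rows; each row is the pose to reach, as a shift and turn from the pose commanded when the call began, along the tool's axes at that moment; what a row does not reach only later rows make up. A row lasts 1/12 s, in which the tool goes at most 41.7 mm and 7.16 degrees, less where a joint would pass 70% of its speed; a pose out of reach is approached as far as the arm can. A call with a number of a shift or a turn outside -1 to 1 is refused whole. A call with a gripper value outside its range is refused whole. "jaw" is the opening, from 0 (shut) to 1 (fully open), set as the call begins (left out, the last holds). The fingers move at their own pace and stop on an object; "force" is the grip in N (left out, the last holds). Time passes only in rows, so rows that repeat a pose let the fingers close, or fill a call up. It gives the time, the measured TCP pose, the force and the opening at its end, in the units of the state.
- get_state(): the state, without advancing time (a new reading comes with each control period).
- vision.snapshot(name): name is "scene" or "top"; returns the picture (384x512x3 uint8, red, green, blue); there is no depth.
- vision.camera_params(name): a dict with "fx", "fy", "cx", "cy" (pixels), "dist" ([k1, k2, p1, p2, k3] as OpenCV has them; the pictures are not rectified), "world_from_camera" (4x4, takes a point from camera to world coordinates). Camera axes: x right, y up, looking along -z (the intrinsics and any distortion apply to the point x, -y, -z); pixel columns grow to the right and rows downward; lengths in m; the calibration is good to about 2 mm. A picture is of the moment at which its call begins. camera_params takes no time and is no camera call.
- close_job(): hands the job in, once; it reports no verdict.
Trained networks look in the newest picture that a camera, given by its name, has taken for a name from the list of things; names that differ only in an ending like _2 or _b are one class to them, and where a whole thing is asked for, a point or a joint stands for the part that bears it (a point fixed in the world has none). Each returns a list of dicts, best first, with "confidence" (0 to 1); they miss things now and then, are a little off and sometimes report something else, mostly with a low value. They report only what shows in the picture. A call takes as long as a camera call. They do not tell look-alikes from the thing itself.
- spot_in(camera, target): "centre" ([x, y, z] in m, in world coordinates, good to about 4 mm: the middle of the surface that is visible of it).
- mark_of(camera, target): "centre" ([x, y, z] in m, in world coordinates, good to about 4 mm: a listed point, or the origin of a listed thing).
The state is a dict: "clock": time; "joint_pos": joint angles; "dq": joint speeds; "tau": joint torques, N m; "tool_pos": TCP position; "ee_rot": TCP orientation; "wrist_force": force on the tool from outside, world axes, zero at the start; "torque": the same for the moment, N m; "grip_width": opening from 0.0 (shut) to 1.0 (fully open).
Only numpy, scipy, OpenCV 4.12 (cv2) and the standard library are available. Lean on these libraries where they do the work, as an engineer would, in place of code of your own. Each camera call takes 0.05 s, during which the arm holds its last target.

### The job

One of these two wooden mobile yokes hides an off-centre weight. Try them on the knife-edge stand, with the notch under the hub sitting on the blade: the one that tips is the reject, so stand it flat on its feet inside the reject tray, and leave the one that balances sitting level and still on the knife edge. Leave the other things on the desk where they are.

Things in the scene. Friction and masses are not known exactly. Their poses are not given: they have to be found in the camera images.
- yoke_1: first of two like-looking wooden mobile yokes: a hub in the middle, a limb sloping down to a block foot at each end. Starts standing on its feet. 194 mm long (its x), 40 wide (y), 86 high, 0.2 to 0.3 kg. Feet 44 x 40 x 40 mm, centred 75 mm either side of the middle. Origin: centre of the underside, level with the soles; z up. Exactly one of the two yokes hides a weight in one foot, at either end.
- yoke_2: second yoke, same shape, size, origin and axes as the first; which of the two is off balance differs from one start to the next
- yoke_1_hub (a point): grip point of the first yoke, inside its hub, 72 mm above the soles (its z). The hub is 44 mm long (x) and 30 mm wide (y), with flat upright sides from 50 to 86 mm above the soles: pinch it across the 30 mm width from above
- yoke_2_hub (a point): the same point of the second yoke
- yoke_1_notch (a point): centre of the notch roof under the hub of the first yoke, 50 mm above the soles. The notch runs across the yoke (along y): roof 5 mm wide, cheeks flaring 30 degrees from vertical to a mouth about 20 mm wide, 13 mm below the roof
- yoke_2_notch (a point): the same point of the second yoke
- stand: knife-edge stand, fixed to the desk: wooden base 220 mm (its x) x 70 mm (y) x 12 mm high; in its middle a wooden post, 16 mm (x) x 50 mm (y), to 62 mm height, and out of it an upright steel blade. Origin: centre of the base's underside, z up. A yoke goes across the blade, lengthwise over the base, either way round.
- knife_edge (a point): middle of the blade's top edge, 87 mm above the desk; blade 3 mm thick (stand's x), 50 mm long (stand's y). A good yoke hung here by its notch settles level, soles 25 mm clear of the base; the other dips at one end by about 0.28 rad until that foot rests on the base, and stays so within a second.
- tray: reject tray, fixed to the desk: open plywood tray 250 mm long (its x), 130 mm wide (y), 35 mm high outside, walls and floor 5 mm thick. Origin: centre of its underside, z up.
- ink_bottle: small brown ink bottle, 36 mm across, 60 mm high; a bystander, origin at the centre of its underside
- eraser: white eraser block, 55 x 26 x 14 mm; a bystander, origin at the centre of its underside
- paint_pot: small grey paint pot with a white lid, 36 mm across, 40 mm high; a bystander, origin at the centre of its underside
- tape_roll: roll of masking tape lying flat, 90 mm across, 24 mm high; a bystander, origin at the centre of its underside
- scissors: paper scissors with blue handles, about 190 mm long, lying flat; a bystander, origin near the pivot
Things that resemble listed ones, but are neither listed nor needed, are in the scene too. Leave any green or purple look-alike of the yoke_2 alone. Leave any purple look-alike of the stand alone.

How it is judged:
By the outcome, as a careful person would: the job done as asked, in the order asked, and still so for the second after the job is handed in, with the robot touching nothing.
It also fails if it takes over 72 s, if anything falls off the work surface, if the arm or the gripper's body presses on something with over 40 N, if the wrist force passes 120 N, or if a joint passes its speed limit or range.

## Working session

There is one attempt and no reset: what is moved stays moved. The work goes in short steps, Python scripts to look and compute and a tool call to move; the robot and the scene stay as the last step left them, time stands still between calls to the robot, and variables do not carry over. Pictures are saved under pics/ and viewed, and the job is handed in when it is done.

Besides the shell and the picture viewer there is one more tool, called after "Request:" by a JSON object that holds its "op" and its "data", one argument or row to a line. move_arm: Moves the arm, as the interface text tells. Shift numbers are shares of 25 cm and turn numbers shares of 45 degrees, none past 1 either way. Its arguments: {"type":"object","properties":{"moves":{"type":"array"},"jaw":{"type":"number"},"force":{"type":"number"}},"required":["moves"]}

```bash
mkdir -p pics; ls
python3 - <<'E'
from rig import get_state, vision, env, spot_in, mark_of
import cv2,numpy as np
print(get_state())
for n in ("scene","top"):
    im=vision.snapshot(n); cv2.imwrite(f"pics/{n}0.png",cv2.cvtColor(im,cv2.COLOR_RGB2BGR))
    p=vision.camera_params(n); print(n,{k:np.round(v,4).tolist() for k,v in p.items()})
for c in ("scene","top"):
  for t in ("yoke_1","stand","tray","yoke_1_hub"):
    for d in mark_of(c,t): print(c,t,np.round(d["centre"],4),round(d["confidence"],2))
print(env.tip_extent,get_state()["clock"])
E
```

```text
pics
{'clock': 0.0, 'joint_pos': array([ 1.1444988 ,  0.42674634,  0.07382444,  1.60658919, -0.03414388,
        1.11084402, -0.06708447]), 'dq': array([ 0.00022523, -0.00123036, -0.00113754, -0.00156479, -0.00104011,
        0.00054758, -0.00089092]), 'tau': array([-1.10059878e-03, -9.35795546e+01,  3.66684392e+00, -4.54172373e+01,
       -4.87832353e-02,  2.01462605e-02, -4.46723516e-05]), 'tool_pos': array([ 0.18434414, -0.64889178,  0.21877312]), 'ee_rot': array([ 9.90438709e-01,  1.37951882e-01, -1.15763637e-04, -6.54306970e-04]), 'wrist_force': array([ 0.72356656,  0.13804321, -0.30561628]), 'torque': array([ 0.0309322 ,  0.01389382, -0.02623054]), 'grip_width': 0.999974694952889}
scene {'fx': 451.2919, 'fy': 451.2919, 'cx': 256.1633, 'cy': 184.4555, 'dist': [-0.0571, 0.0, 0.0, 0.0, 0.0], 'world_from_camera': [[-0.2047, -0.6708, 0.7129, 1.412], [0.9788, -0.143, 0.1465, 0.1621], [0.0036, 0.7278, 0.6858, 1.0333], [0.0, 0.0, 0.0, 1.0]]}
top {'fx': 372.647, 'fy': 372.647, 'cx': 258.0542, 'cy': 193.5279, 'dist': [-0.1044, 0.0, 0.0, 0.0, 0.0], 'world_from_camera': [[-0.0211, 0.997, -0.0741, 0.306], [-0.9997, -0.0205, 0.0089, -0.0294], [0.0074, 0.0742, 0.9972, 1.4707], [0.0, 0.0, 0.0, 1.0]]}
scene yoke_1 [ 0.2769 -0.45   -0.0036] 0.9
scene yoke_1 [ 5.32e-01 -4.05e-01  4.00e-04] 0.89
scene yoke_1 [ 0.491  -0.584   0.0017] 0.86
scene yoke_1 [ 0.5058  0.4009 -0.0008] 0.7
scene stand [0.304  0.5162 0.0016] 0.94
scene stand [0.5313 0.1196 0.0024] 0.74
scene tray [ 0.5298 -0.1076  0.0006] 0.76
scene tray [ 0.348   0.219  -0.0027] 0.43
scene yoke_1_hub [0.5008 0.3972 0.0754] 0.6
top yoke_1 [ 0.5323 -0.412  -0.0022] 0.97
top yoke_1 [ 4.871e-01 -5.763e-01  2.000e-04] 0.77
top yoke_1 [ 0.2795 -0.451  -0.0006] 0.72
top yoke_1 [5.026e-01 3.991e-01 3.000e-04] 0.66
top stand [ 0.3051  0.5134 -0.003 ] 0.57
top tray [ 0.5285 -0.1146  0.0045] 0.8
top yoke_1_hub [0.5042 0.401  0.074 ] 0.91
0.014 0.5
```

View pics/scene0.png

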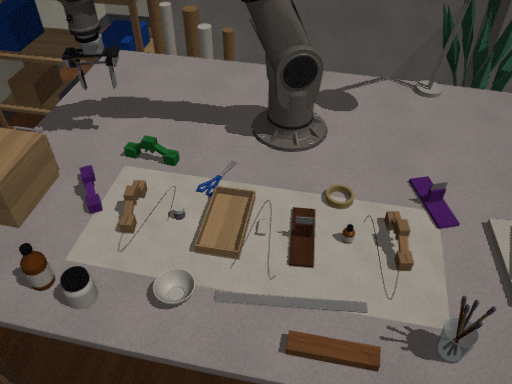

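View pics/top0.png

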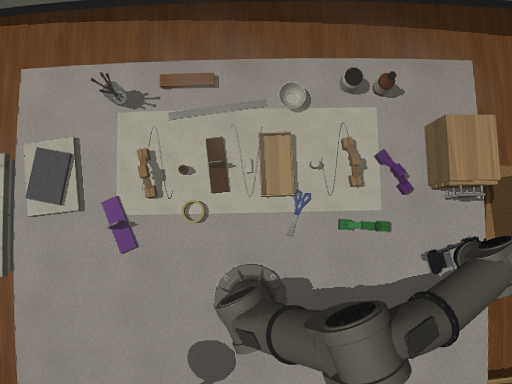

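Yoke candidates in the scene picture: wooden (132,205), wooden (400,240), purple (92,188) and green (152,150). Stand candidates: brown (302,237) and purple (433,202). By the description I choose the two wooden yokes and the brown stand. Next, a close crop to check.

Run:
```python
import cv2,numpy as np
s=cv2.imread("pics/scene0.png");t=cv2.imread("pics/top0.png")
def c(im,x,y,w=64,h=90): return cv2.resize(im[y:y+h,x:x+w],None,fx=4,fy=4,interpolation=cv2.INTER_CUBIC)
cv2.imwrite("pics/c1.png",np.hstack([c(s,105,165),c(s,272,190),c(s,372,195)]))
cv2.imwrite("pics/c2.png",np.hstack([c(t,325,125),c(t,190,125),c(t,115,130)]))
cv2.imwrite("pics/c3.png",np.hstack([c(s,190,175,75),c(t,250,120,75)]))
```

```text
(no output)
```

View pics/c1.png

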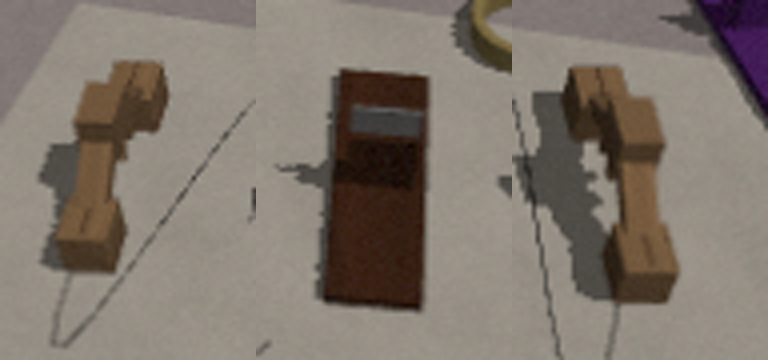

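View pics/c2.png

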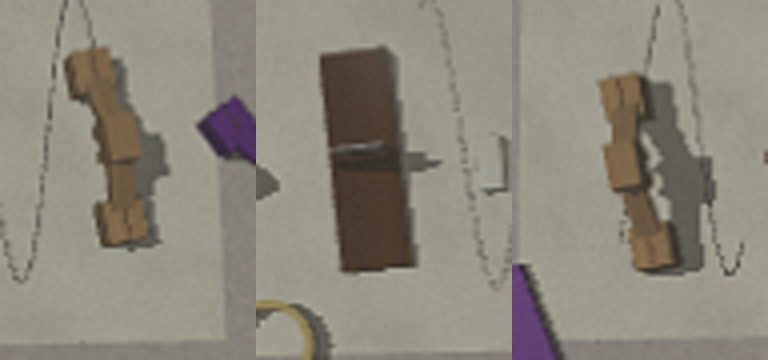

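View pics/c3.png

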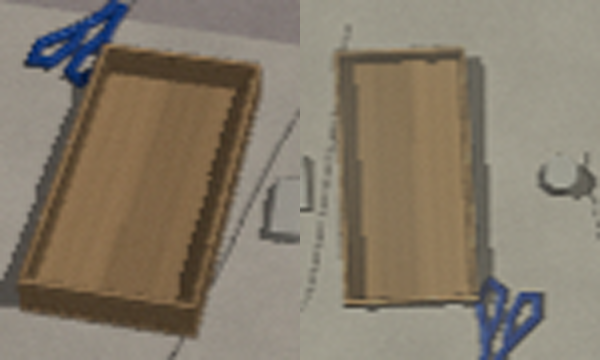

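```bash
cat > fit.py <<'E'
import cv2,numpy as np
from scipy.optimize import minimize
from rig import vision
P={n:vision.camera_params(n) for n in("scene","top")}
def proj(n,X):
    p=P[n];T=np.linalg.inv(np.array(p["world_from_camera"]));C=X@T[:3,:3].T+T[:3,3]
    C=C*[1,-1,-1]
    K=np.array([[p["fx"],0,p["cx"]],[0,p["fy"],p["cy"]],[0,0,1]])
    return cv2.projectPoints(C.reshape(-1,1,3),np.zeros(3),np.zeros(3),K,np.array(p["dist"]))[0].reshape(-1,2)
def box(x0,x1,y0,y1,z0,z1): return np.array([[x,y,z] for x in(x0,x1) for y in(y0,y1) for z in(z0,z1)],float)/1000
YOKE=[box(53,97,-20,20,0,40),box(-97,-53,-20,20,0,40),box(-22,22,-15,15,50,86)]
for s in(1,-1):
    YOKE.append(np.vstack([np.array([[s*22,y,z] for y in(-12,12) for z in(55,78)]),np.array([[s*60,y,z] for y in(-12,12) for z in(20,40)])])/1000.)
STAND=[box(-110,110,-35,35,0,12),box(-8,8,-25,25,12,62)]
TRAY=[box(-125,125,-65,65,0,35)]
S=4
def render(n,parts,q,roi):
    x,y,th=q[:3];z=q[3] if len(q)>3 else 0;tilt=q[4] if len(q)>4 else 0
    R=np.array([[np.cos(th),-np.sin(th),0],[np.sin(th),np.cos(th),0],[0,0,1]])
    Ry=np.array([[np.cos(tilt),0,np.sin(tilt)],[0,1,0],[-np.sin(tilt),0,np.cos(tilt)]])
    m=np.zeros((roi[3]*S,roi[2]*S),np.uint8)
    for p in parts:
        piv=np.array([0,0,.05]);p=(p-piv)@Ry.T+piv
        u=proj(n,p@R.T+[x,y,z]);u=(u-[roi[0],roi[1]]+.5)*S-.5
        cv2.fillConvexPoly(m,cv2.convexHull((u*16).round().astype(np.int32)),255,shift=4)
    return m
def fit(ims,parts,q0,maskf,cams=("scene","top"),pad=15,name=None):
    rois={};M={}
    for n in cams:
        m=[proj(n,p+[q0[0],q0[1],q0[3] if len(q0)>3 else 0]) for p in parts];c=np.vstack(m).mean(0)
        r=55
        x=max(0,int(c[0]-r));y=max(0,int(c[1]-r));rois[n]=(x,y,2*r,2*r)
        crop=ims[n][y:y+2*r,x:x+2*r]
        mk=maskf(crop).astype(np.uint8)
        k,lab,st,ce=cv2.connectedComponentsWithStats(mk)
        guess=cv2.dilate(cv2.resize(render(n,parts,q0,rois[n]),(2*r,2*r),interpolation=cv2.INTER_AREA),np.ones((5,5)))>60
        best=max(range(1,k),key=lambda i:(guess&(lab==i)).sum())
        mk=np.isin(lab,[i for i in range(1,k) if (guess&(lab==i)).sum()>.5*st[i,4]]+[best]).astype(np.uint8)*255
        M[n]=cv2.resize(mk,None,fx=S,fy=S,interpolation=cv2.INTER_LINEAR)>127
    def cost(q,detail=False):
        o=[]
        for n in cams:
            a=render(n,parts,q,rois[n])>127; o.append((a^M[n]).sum()/M[n].sum())
        return o if detail else sum(o)
    best=None
    for dth in np.linspace(-.3,.3,7):
        q=np.array(q0,float);q[2]+=dth
        sx=[.008,.008,.08,.01,.1][:len(q)]
        simp=np.vstack([q]+[q+np.eye(len(q))[i]*sx[i] for i in range(len(q))])
        r=minimize(cost,q,method="Nelder-Mead",options=dict(initial_simplex=simp,xatol=1e-4,fatol=1e-4,maxiter=250))
        if best is None or r.fun<best.fun: best=r
    if name:
        out=[]
        for n in cams:
            x,y,w,h=rois[n];c=cv2.resize(ims[n][y:y+h,x:x+w],None,fx=S,fy=S)
            for mm,col in((M[n].astype(np.uint8),(255,0,0)),((render(n,parts,best.x,rois[n])>127).astype(np.uint8),(0,0,255))):
                cv2.drawContours(c,cv2.findContours(mm,0,2)[0],-1,col,1)
            out.append(c[:, :400])
        cv2.imwrite(name,np.hstack(out))
    return best.x,cost(best.x,True)
def sat(c): c=c.astype(int);return (c[...,2]-c[...,0])
woodm=lambda c:(sat(c)>22)
E
cat > f0.py <<'E'
from fit import *
ims={n:cv2.imread(f"pics/{n}0.png") for n in("scene","top")}
for nm,pt,q in (("A",YOKE,[.532,-.408,1.5]),("B",YOKE,[.505,.399,1.5]),("stand",STAND,[.531,.119,1.5]),("tray",TRAY,[.53,-.11,1.5])):
    print(nm,*[np.round(v,4) for v in fit(ims,pt,q,woodm,name=f"pics/fit_{nm}.png")])
    for n in("scene","top"): print(n,np.round(fit(ims,pt,q,woodm,cams=(n,))[0],4))
E
python3 f0.py; python3 -c "
import cv2,numpy as np
a=[cv2.resize(cv2.imread(f'pics/fit_{n}.png'),(400,220)) for n in('A','B','stand','tray')]
cv2.imwrite('pics/fits.png',np.vstack([np.hstack(a[:2]),np.hstack(a[2:])]))"
```

```text
A [ 0.5325 -0.4121  3.3142] [0.0953 0.1291]
scene [ 0.53   -0.4121  0.1745]
top [ 0.5352 -0.4126  3.3067]
B [0.5046 0.3988 0.1896] [0.2385 0.335 ]
scene [0.5007 0.3996 0.1732]
top [0.5061 0.3977 0.2117]
stand [0.5273 0.1205 0.095 ] [0.3568 1.423 ]
scene [0.5271 0.1213 0.087 ]
top [0.4101 0.1173 3.1312]
tray [ 0.5296 -0.1123  0.0191] [0.0318 0.0669]
scene [ 0.5275 -0.1112  0.0186]
top [ 0.5318 -0.1136  3.1605]
```

View pics/fits.png

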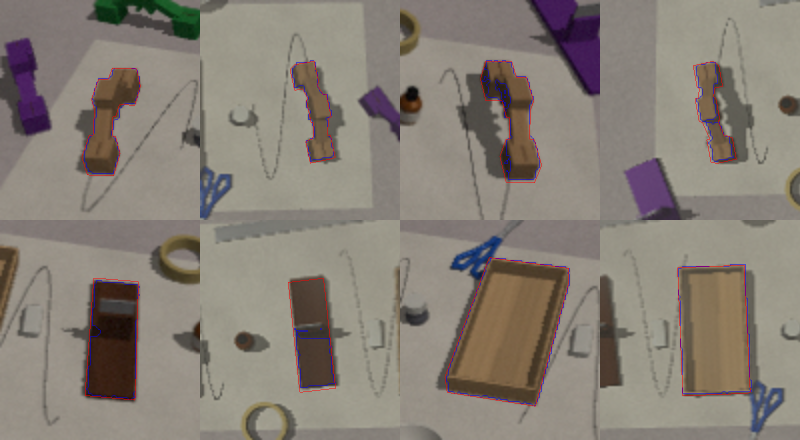

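```bash
cat > f1.py <<'E'
from fit import *
ims={n:cv2.imread(f"pics/{n}0.png") for n in("scene","top")}
w12=lambda c: cv2.morphologyEx((sat(c)>14).astype(np.uint8),cv2.MORPH_OPEN,np.ones((2,2)))>0
def stm(c):
    m=((sat(c)>8)&(c.max(-1)<120)).astype(np.uint8)
    return cv2.morphologyEx(m,cv2.MORPH_CLOSE,np.ones((7,7)))
BL=STAND+[box(-1.5,1.5,-25,25,62,87)]
for nm,pt,q,f in (("A",YOKE,[.532,-.408,.17],w12),("B",YOKE,[.505,.399,.18],w12),("stand",BL,[.531,.119,.1],stm)):
    print(nm,*[np.round(v,4) for v in fit(ims,pt,q,f,name=f"pics/fit_{nm}.png")])
    for n in("scene","top"): print(n,np.round(fit(ims,pt,q,f,cams=(n,))[0],4))
E
python3 f1.py; python3 -c "
import cv2,numpy as np
a=[cv2.resize(cv2.imread(f'pics/fit_{n}.png'),(500,275)) for n in('B','stand')]
cv2.imwrite('pics/fits2.png',np.vstack(a))"
```

```text
A [ 0.5189 -0.3829 -0.1539] [0.8659 0.9332]
scene [ 0.5357 -0.3768 -0.1738]
top [ 0.5322 -0.413   0.1419]
B [0.5586 0.4496 0.4749] [0.8385 0.9245]
scene [0.5593 0.4527 0.533 ]
top [0.5065 0.4698 0.012 ]
stand [0.5329 0.1171 0.0961] [0.3529 0.0859]
scene [0.5318 0.12   0.1028]
top [0.5338 0.1171 0.0966]
```

View pics/fits2.png

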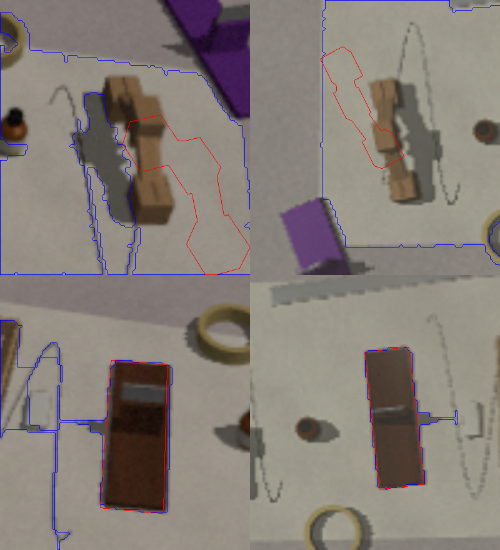

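```bash
cat >> fit.py <<'E'
def rm(c):
    c=c.astype(float);return cv2.morphologyEx((((c[...,2]-c[...,0])/(c[...,2]+1)>.24)&(c[...,2]>25)).astype(np.uint8),cv2.MORPH_OPEN,np.ones((2,2)))
E
cat > f1.py <<'E'
from fit import *
ims={n:cv2.imread(f"pics/{n}0.png") for n in("scene","top")}
BL=STAND+[box(-1.5,1.5,-25,25,62,87)]
cl=lambda c: cv2.morphologyEx(rm(c),cv2.MORPH_CLOSE,np.ones((7,7)))
for nm,pt,q,f in (("A",YOKE,[.532,-.408,.17],rm),("B",YOKE,[.505,.399,.18],rm),("stand",BL,[.531,.119,.1],cl)):
    print(nm,*[np.round(v,4) for v in fit(ims,pt,q,f,name=f"pics/fit_{nm}.png")])
    for n in("scene","top"): print(n,np.round(fit(ims,pt,q,f,cams=(n,))[0],4))
E
python3 f1.py; python3 -c "
import cv2,numpy as np
a=[cv2.resize(cv2.imread(f'pics/fit_{n}.png'),(500,275)) for n in('B','stand')]
cv2.imwrite('pics/fits3.png',np.vstack(a))"
```

```text
A [ 0.5312 -0.4129  0.2048] [0.2275 0.2376]
scene [ 0.5334 -0.407   0.1764]
top [ 0.5293 -0.4168  0.1681]
B [0.5039 0.3983 0.2045] [0.134  0.3599]
scene [0.5046 0.4007 0.1792]
top [0.5011 0.394  0.23  ]
stand [0.5309 0.1205 0.1278] [0.1272 0.2694]
scene [0.532  0.1241 0.0943]
top [0.5295 0.1152 0.1007]
```

View pics/fits3.png

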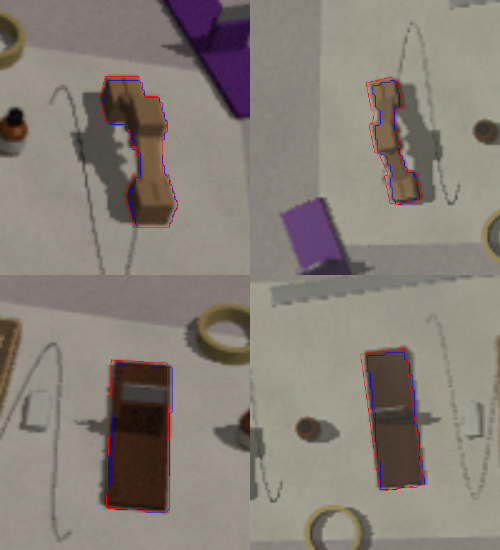

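```bash
cat > go.py <<'E'
import sys,numpy as np
from scipy.spatial.transform import Rotation as R
from rig import get_state
def plan(x,y,z,yaw):
    s=get_state();r=R.from_quat(s["ee_rot"])
    # tool-down target, tool x at yaw; choose nearer half turn
    c=[]
    for k in(0,np.pi):
        t=R.from_euler("z",yaw+k)*R.from_euler("x",np.pi)
        c.append((r.inv()*t).as_rotvec())
    rv=min(c,key=np.linalg.norm)
    d=r.inv().apply(np.array([x,y,z])-s["tool_pos"])
    print("t",round(s["clock"],2),"pos",np.round(s["tool_pos"],4),"F",np.round(s["wrist_force"],1),"grip",round(s["grip_width"],3),"tauq",np.round(s["torque"],2))
    print("shift share",np.round(d/.25,3),"turn share",np.round(rv/(np.pi/4),3), "mm",round(1000*np.linalg.norm(d)))
if __name__=="__main__": plan(*map(float,sys.argv[1:]))
E
python3 go.py .532 -.412 .20 .174
```

```text
t 0.5 pos [ 0.1844 -0.6493  0.2194] F [ 0.2 -0.1  0.1] grip 0.997 tauq [ 0.03 -0.02  0.04]
shift share [ 1.597 -0.533  0.078] turn share [-0.    -0.     0.131] mm 421
```

Request:
{"op": "move_arm", "data": {
  "moves": [
    {"tx":0.16,"ty":-0.053,"tz":0.008,"az":0.03},
    {"tx":0.31,"ty":-0.105,"tz":0.016,"az":0.06},
    {"tx":0.47,"ty":-0.158,"tz":0.024,"az":0.09},
    {"tx":0.63,"ty":-0.21,"tz":0.03,"az":0.12},
    {"tx":0.78,"ty":-0.262,"tz":0.04,"az":0.131}
  ],
  "jaw": 1,
  "force": 20
}}

```text
$.moves[0]: bad value
```

```bash
python3 go.py .532 -.412 .20 .174
```

```text
t 0.5 pos [ 0.1844 -0.6493  0.2194] F [ 0.2 -0.1  0.1] grip 0.997 tauq [ 0.03 -0.02  0.04]
shift share [ 1.597 -0.533  0.078] turn share [-0.    -0.     0.131] mm 421
```

Request:
{"op": "move_arm", "data": {
  "moves": [
    {"tx":0.16,"ty":-0.053,"tz":0.008,"ax":0,"ay":0,"az":0.03},
    {"tx":0.31,"ty":-0.105,"tz":0.016,"ax":0,"ay":0,"az":0.06},
    {"tx":0.47,"ty":-0.158,"tz":0.024,"ax":0,"ay":0,"az":0.09},
    {"tx":0.63,"ty":-0.21,"tz":0.03,"ax":0,"ay":0,"az":0.12},
    {"tx":0.78,"ty":-0.262,"tz":0.04,"ax":0,"ay":0,"az":0.131}
  ],
  "jaw": 1,
  "force": 20
}}

```text
clock: 0.92
tool_pos: [0.3557, -0.5317, 0.2097]
ee_rot: [0.996, 0.086, 0.0, 0.0]
wrist_force: [0.8, -0.4, 1.1]
grip_width: 1.001
```

```bash
python3 go.py .532 -.412 .20 .174
```

```text
t 0.92 pos [ 0.3557 -0.5317  0.2097] F [ 0.8 -0.4  1.1] grip 1.001 tauq [-0.   -0.01 -0.01]
shift share [ 0.777 -0.351  0.039] turn share [ 0.001 -0.    -0.002] mm 213
```

Request:
{"op": "move_arm", "data": {
  "moves": [
    {"tx":0.15,"ty":-0.07,"tz":0.01,"ax":0,"ay":0,"az":0},
    {"tx":0.3,"ty":-0.14,"tz":0.02,"ax":0,"ay":0,"az":0},
    {"tx":0.45,"ty":-0.21,"tz":0.025,"ax":0,"ay":0,"az":0},
    {"tx":0.6,"ty":-0.28,"tz":0.03,"ax":0,"ay":0,"az":0},
    {"tx":0.75,"ty":-0.345,"tz":0.04,"ax":0,"ay":0,"az":0}
  ]
}}

```text
clock: 1.33
tool_pos: [0.5255, -0.4141, 0.1998]
ee_rot: [0.996, 0.087, 0.0, 0.0]
wrist_force: [-0.5, 0.1, 0.6]
grip_width: 1.003
```

```bash
python3 go.py .532 -.412 .07 .174
python3 - <<'E'
from rig import vision,mark_of,get_state
import cv2,numpy as np
for n in("scene","top"):
    cv2.imwrite(f"pics/{n}1.png",cv2.cvtColor(vision.snapshot(n),cv2.COLOR_RGB2BGR))
    for d in mark_of(n,"yoke_1_hub"): print(n,np.round(d["centre"],4),round(d["confidence"],2))
a=[cv2.imread("pics/scene1.png")[130:270,50:220],cv2.imread("pics/top1.png")[110:250,280:450]]
cv2.imwrite("pics/c4.png",np.hstack([cv2.resize(x,(400,330)) for x in a]))
E
```

```text
t 1.33 pos [ 0.5255 -0.4141  0.1998] F [-0.5  0.1  0.6] grip 1.003 tauq [-0.03  0.04 -0.06]
shift share [ 0.027 -0.004  0.519] turn share [ 0.    -0.001 -0.   ] mm 130
scene [0.5017 0.3946 0.0735] 0.76
top [0.5037 0.4003 0.0751] 0.63
top [0.5174 0.2516 0.001 ] 0.24
```

View pics/c4.png

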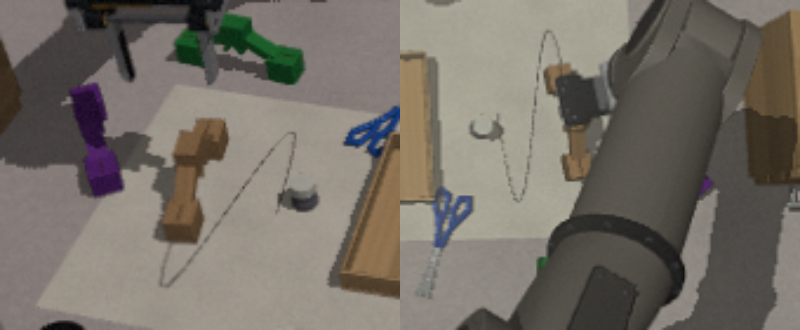

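Request:
{"op": "move_arm", "data": {
  "moves": [
    {"tx":0.027,"ty":-0.004,"tz":0.12,"ax":0,"ay":0,"az":0},
    {"tx":0.027,"ty":-0.004,"tz":0.24,"ax":0,"ay":0,"az":0},
    {"tx":0.027,"ty":-0.004,"tz":0.36,"ax":0,"ay":0,"az":0},
    {"tx":0.027,"ty":-0.004,"tz":0.46,"ax":0,"ay":0,"az":0},
    {"tx":0.027,"ty":-0.004,"tz":0.52,"ax":0,"ay":0,"az":0}
  ],
  "jaw": 0.75
}}

```text
clock: 1.95
tool_pos: [0.5277, -0.4143, 0.0667]
ee_rot: [0.996, 0.086, -0.001, -0.001]
wrist_force: [-0.6, 0.2, 0.2]
grip_width: 0.754
```

Request:
{"op": "move_arm", "data": {
  "moves": [
    {"tx":0,"ty":0,"tz":0,"ax":0,"ay":0,"az":0},
    {"tx":0,"ty":0,"tz":0,"ax":0,"ay":0,"az":0},
    {"tx":0,"ty":0,"tz":0,"ax":0,"ay":0,"az":0},
    {"tx":0,"ty":0,"tz":0,"ax":0,"ay":0,"az":0},
    {"tx":0,"ty":0,"tz":0,"ax":0,"ay":0,"az":0}
  ],
  "jaw": 0,
  "force": 20
}}

```text
clock: 2.37
tool_pos: [0.5308, -0.4141, 0.071]
ee_rot: [0.996, 0.087, 0.001, 0.001]
wrist_force: [-0.0, 0.3, 0.3]
grip_width: 0.431
```

```bash
python3 go.py .532 -.412 .07 .174
```

```text
t 2.37 pos [ 0.5308 -0.4141  0.071 ] F [-0.   0.3  0.3] grip 0.431 tauq [ 0.    0.01 -0.  ]
shift share [ 0.006 -0.008  0.004] turn share [ 0.002 -0.002 -0.001] mm 3
```

Request:
{"op": "move_arm", "data": {
  "moves": [
    {"tx":0,"ty":0,"tz":0,"ax":0,"ay":0,"az":0},
    {"tx":0,"ty":0,"tz":0,"ax":0,"ay":0,"az":0},
    {"tx":0,"ty":0,"tz":0,"ax":0,"ay":0,"az":0},
    {"tx":0,"ty":0,"tz":0,"ax":0,"ay":0,"az":0},
    {"tx":0,"ty":0,"tz":0,"ax":0,"ay":0,"az":0}
  ],
  "jaw": 0,
  "force": 20
}}

```text
clock: 2.78
tool_pos: [0.5306, -0.4135, 0.0703]
ee_rot: [0.996, 0.087, 0.0, 0.0]
wrist_force: [-2.2, 2.2, 6.1]
grip_width: 0.318
```

```bash
python3 go.py .532 -.412 .20 .174
```

```text
t 2.78 pos [ 0.5306 -0.4135  0.0703] F [-2.2  2.2  6.1] grip 0.318 tauq [ 0.49  0.39 -0.03]
shift share [ 0.007 -0.005 -0.519] turn share [ 0.    -0.001 -0.   ] mm 130
```

Request:
{"op": "move_arm", "data": {
  "moves": [
    {"tx":0,"ty":0,"tz":-0.06,"ax":0,"ay":0,"az":0},
    {"tx":0,"ty":0,"tz":-0.16,"ax":0,"ay":0,"az":0},
    {"tx":0,"ty":0,"tz":-0.28,"ax":0,"ay":0,"az":0},
    {"tx":0,"ty":0,"tz":-0.4,"ax":0,"ay":0,"az":0},
    {"tx":0,"ty":0,"tz":-0.52,"ax":0,"ay":0,"az":0}
  ],
  "jaw": 0,
  "force": 35
}}

```text
clock: 3.2
tool_pos: [0.53, -0.4132, 0.2008]
ee_rot: [0.996, 0.087, -0.0, -0.0]
wrist_force: [0.6, -0.1, -1.7]
grip_width: 0.312
```

```bash
python3 go.py .531 .1185 .20 .097
```

```text
t 3.2 pos [ 0.53   -0.4132  0.2008] F [ 0.6 -0.1 -1.7] grip 0.312 tauq [-0.04 -0.05  0.04]
shift share [ 0.372 -2.094  0.004] turn share [-0.     0.     0.098] mm 532
```

Request:
{"op": "move_arm", "data": {
  "moves": [
    {"tx":0.015,"ty":-0.1,"tz":0,"ax":0,"ay":0,"az":0.02},
    {"tx":0.04,"ty":-0.24,"tz":0,"ax":0,"ay":0,"az":0.04},
    {"tx":0.068,"ty":-0.39,"tz":0,"ax":0,"ay":0,"az":0.06},
    {"tx":0.096,"ty":-0.545,"tz":0,"ax":0,"ay":0,"az":0.08},
    {"tx":0.124,"ty":-0.7,"tz":0,"ax":0,"ay":0,"az":0.098}
  ]
}}

```text
clock: 3.62
tool_pos: [0.5301, -0.2341, 0.1996]
ee_rot: [0.999, 0.048, 0.0, 0.0]
wrist_force: [1.7, 1.0, -2.3]
grip_width: 0.318
```

```bash
python3 go.py .531 .1185 .20 .097
```

```text
t 3.62 pos [ 0.5301 -0.2341  0.1996] F [ 1.7  1.  -2.3] grip 0.318 tauq [ 0.02 -0.13  0.  ]
shift share [ 0.138 -1.404 -0.002] turn share [ 0.    -0.    -0.002] mm 353
```

Request:
{"op": "move_arm", "data": {
  "moves": [
    {"tx":0.014,"ty":-0.15,"tz":0,"ax":0,"ay":0,"az":0},
    {"tx":0.028,"ty":-0.3,"tz":0,"ax":0,"ay":0,"az":0},
    {"tx":0.042,"ty":-0.45,"tz":0,"ax":0,"ay":0,"az":0},
    {"tx":0.056,"ty":-0.6,"tz":0,"ax":0,"ay":0,"az":0},
    {"tx":0.07,"ty":-0.75,"tz":0,"ax":0,"ay":0,"az":0}
  ]
}}

```text
clock: 4.03
tool_pos: [0.5295, -0.0457, 0.1998]
ee_rot: [0.999, 0.048, 0.0, 0.0]
wrist_force: [0.7, 0.5, -2.3]
grip_width: 0.314
```

```bash
python3 go.py .531 .1185 .20 .097
```

```text
t 4.03 pos [ 0.5295 -0.0457  0.1998] F [ 0.7  0.5 -2.3] grip 0.314 tauq [ 0.   -0.07 -0.02]
shift share [ 0.07  -0.653 -0.001] turn share [ 0.    -0.001 -0.   ] mm 164
```

Request:
{"op": "move_arm", "data": {
  "moves": [
    {"tx":0.015,"ty":-0.15,"tz":0,"ax":0,"ay":0,"az":0},
    {"tx":0.03,"ty":-0.3,"tz":0,"ax":0,"ay":0,"az":0},
    {"tx":0.045,"ty":-0.45,"tz":0,"ax":0,"ay":0,"az":0},
    {"tx":0.06,"ty":-0.58,"tz":0,"ax":0,"ay":0,"az":0},
    {"tx":0.07,"ty":-0.653,"tz":0,"ax":0,"ay":0,"az":0}
  ]
}}

```text
clock: 4.45
tool_pos: [0.5309, 0.121, 0.1998]
ee_rot: [0.999, 0.05, 0.0, -0.001]
wrist_force: [-0.0, -0.3, -2.3]
grip_width: 0.316
```

Request:
{"op": "move_arm", "data": {
  "moves": [
    {"tx":0,"ty":0,"tz":0.05,"ax":0,"ay":0,"az":0},
    {"tx":0,"ty":0,"tz":0.12,"ax":0,"ay":0,"az":0},
    {"tx":0,"ty":0,"tz":0.18,"ax":0,"ay":0,"az":0},
    {"tx":0,"ty":0,"tz":0.2,"ax":0,"ay":0,"az":0},
    {"tx":0,"ty":0,"tz":0.2,"ax":0,"ay":0,"az":0}
  ]
}}

```text
clock: 4.87
tool_pos: [0.5308, 0.1165, 0.1485]
ee_rot: [0.999, 0.048, -0.001, 0.0]
wrist_force: [-0.9, 0.2, -2.0]
grip_width: 0.315
```

```bash
cat > look.py <<'E'
import sys
from rig import vision,mark_of,get_state
import cv2,numpy as np
tag=sys.argv[1]
for n in("scene","top"):
    cv2.imwrite(f"pics/{n}{tag}.png",cv2.cvtColor(vision.snapshot(n),cv2.COLOR_RGB2BGR))
    for t in sys.argv[2:]:
        for d in mark_of(n,t): print(n,t,np.round(d["centre"],4),round(d["confidence"],2))
x,y=260,170
a=[cv2.imread(f"pics/scene{tag}.png")[160:290,235:365],cv2.imread(f"pics/top{tag}.png")[110:220,160:270]]
cv2.imwrite(f"pics/c{tag}.png",np.hstack([cv2.resize(v,(400,400)) for v in a]))
E
python3 go.py .531 .1185 .11 .097; python3 look.py 5 yoke_1_notch yoke_1_hub knife_edge yoke_1 stand
```

```text
t 4.87 pos [0.5308 0.1165 0.1485] F [-0.9  0.2 -2. ] grip 0.315 tauq [ 0.04  0.01 -0.01]
shift share [ 0.002 -0.008  0.154] turn share [ 0.     0.003 -0.   ] mm 39
scene yoke_1_notch [0.5028 0.4012 0.05  ] 0.66
scene yoke_1_hub [0.5005 0.3954 0.0741] 0.71
scene knife_edge [0.5282 0.1232 0.0859] 0.92
scene knife_edge [0.304  0.5147 0.0851] 0.79
scene yoke_1 [ 4.893e-01 -5.801e-01  5.000e-04] 0.75
scene yoke_1 [ 0.2791 -0.4502 -0.0005] 0.73
scene yoke_1 [ 0.5035  0.3998 -0.002 ] 0.68
scene yoke_1 [0.5314 0.1204 0.0752] 0.58
scene stand [0.2984 0.5148 0.0044] 0.69
scene stand [ 5.314e-01  1.177e-01 -5.000e-04] 0.66
top yoke_1_notch [0.5034 0.397  0.0489] 0.58
top yoke_1_hub [0.5045 0.3972 0.0736] 0.62
top knife_edge [0.3064 0.5166 0.0818] 0.61
top knife_edge [ 0.5269 -0.1153  0.0033] 0.2
top yoke_1 [ 0.5043  0.4012 -0.0015] 0.96
top yoke_1 [ 0.4913 -0.5779  0.0024] 0.75
top yoke_1 [ 0.2785 -0.4508 -0.0005] 0.6
top stand [ 3.051e-01  5.136e-01 -4.000e-04] 0.97
```

View pics/c5.png

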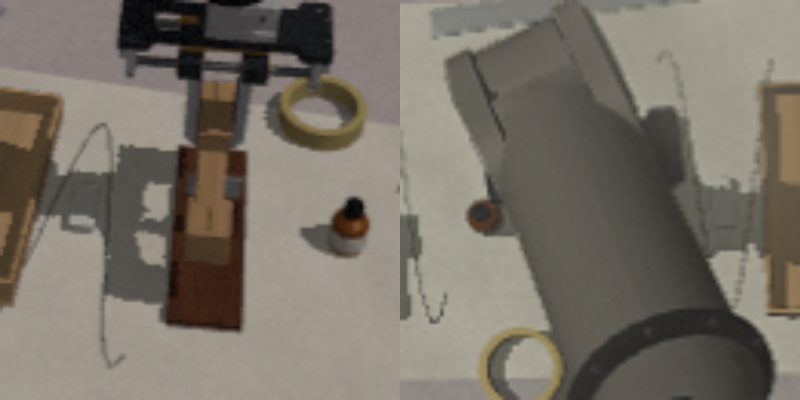

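Request:
{"op": "move_arm", "data": {
  "moves": [
    {"tx":0,"ty":-0.008,"tz":0.04,"ax":0,"ay":0,"az":0},
    {"tx":0,"ty":-0.008,"tz":0.08,"ax":0,"ay":0,"az":0},
    {"tx":0,"ty":-0.008,"tz":0.11,"ax":0,"ay":0,"az":0},
    {"tx":0,"ty":-0.008,"tz":0.13,"ax":0,"ay":0,"az":0},
    {"tx":0,"ty":-0.008,"tz":0.13,"ax":0,"ay":0,"az":0}
  ]
}}

```text
clock: 5.88
tool_pos: [0.5305, 0.1185, 0.1153]
ee_rot: [0.999, 0.048, -0.001, 0.0]
wrist_force: [-0.0, -0.3, -2.3]
grip_width: 0.312
```

```bash
python3 go.py .531 .1185 .1085 .097; python3 look.py 6 yoke_1 yoke_1_hub yoke_1_notch knife_edge | grep " 0\.[01]"
```

```text
t 5.88 pos [0.5305 0.1185 0.1153] F [-0.  -0.3 -2.3] grip 0.312 tauq [ 0.    0.01 -0.02]
shift share [0.002 0.    0.027] turn share [ 0.     0.003 -0.   ] mm 7
scene yoke_1 [0.5293 0.1184 0.0443] 0.63
scene yoke_1 [ 0.2791 -0.4498  0.0007] 0.61
scene yoke_1_hub [0.5021 0.3957 0.0754] 0.94
scene yoke_1_hub [0.4991 0.4024 0.0484] 0.22
scene yoke_1_notch [0.5016 0.3979 0.0473] 0.68
scene knife_edge [0.3033 0.5153 0.0874] 0.7
scene knife_edge [0.5284 0.1225 0.0849] 0.61
top yoke_1 [ 0.4857 -0.5772  0.0016] 0.69
top yoke_1 [ 0.2779 -0.4523  0.0022] 0.56
top yoke_1_hub [0.499  0.3979 0.0702] 0.96
top yoke_1_notch [0.4973 0.3983 0.0541] 0.55
top knife_edge [0.3055 0.5164 0.0816] 0.69
```

View pics/c6.png

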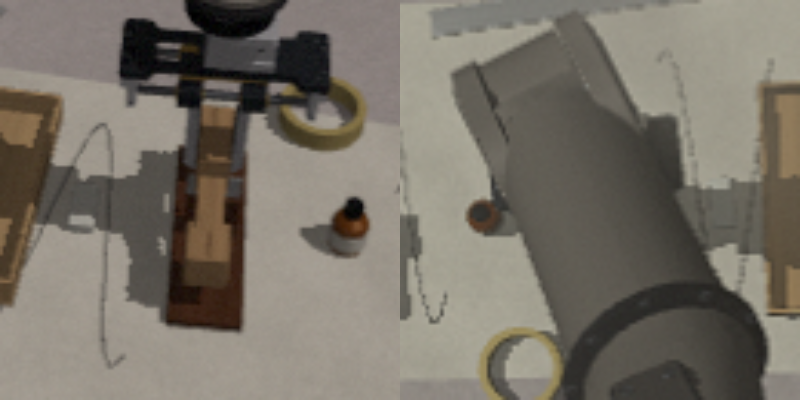

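Request:
{"op": "move_arm", "data": {
  "moves": [
    {"tx":0.002,"ty":0,"tz":0.006,"ax":0,"ay":0,"az":0},
    {"tx":0.002,"ty":0,"tz":0.013,"ax":0,"ay":0,"az":0},
    {"tx":0.002,"ty":0,"tz":0.02,"ax":0,"ay":0,"az":0},
    {"tx":0.002,"ty":0,"tz":0.026,"ax":0,"ay":0,"az":0},
    {"tx":0.002,"ty":0,"tz":0.026,"ax":0,"ay":0,"az":0}
  ]
}}

```text
clock: 6.8
tool_pos: [0.5316, 0.1188, 0.1101]
ee_rot: [0.999, 0.048, -0.0, 0.0]
wrist_force: [-0.1, -0.4, -2.6]
grip_width: 0.317
```

```bash
python3 go.py .531 .1185 .1085 .097
```

```text
t 6.8 pos [0.5316 0.1188 0.1101] F [-0.1 -0.4 -2.6] grip 0.317 tauq [ 0.01 -0.01 -0.02]
shift share [-0.003  0.001  0.006] turn share [ 0.     0.001 -0.   ] mm 2
```

Request:
{"op": "move_arm", "data": {
  "moves": [
    {"tx":0,"ty":0,"tz":0.003,"ax":0,"ay":0,"az":0},
    {"tx":0,"ty":0,"tz":0.006,"ax":0,"ay":0,"az":0},
    {"tx":0,"ty":0,"tz":0.008,"ax":0,"ay":0,"az":0},
    {"tx":0,"ty":0,"tz":0.008,"ax":0,"ay":0,"az":0},
    {"tx":0,"ty":0,"tz":0.008,"ax":0,"ay":0,"az":0}
  ]
}}

```text
clock: 7.22
tool_pos: [0.5317, 0.1188, 0.1085]
ee_rot: [0.999, 0.048, -0.0, -0.0]
wrist_force: [0.3, -0.3, -2.1]
grip_width: 0.317
```

```bash
python3 go.py .531 .1185 .107 .097
```

```text
t 7.22 pos [0.5317 0.1188 0.1085] F [ 0.3 -0.3 -2.1] grip 0.317 tauq [-0.01  0.14 -0.01]
shift share [-0.003  0.001  0.006] turn share [-0.  0. -0.] mm 2
```

Request:
{"op": "move_arm", "data": {
  "moves": [
    {"tx":0,"ty":0,"tz":0.002,"ax":0,"ay":0,"az":0},
    {"tx":0,"ty":0,"tz":0.004,"ax":0,"ay":0,"az":0},
    {"tx":0,"ty":0,"tz":0.004,"ax":0,"ay":0,"az":0},
    {"tx":0,"ty":0,"tz":0.004,"ax":0,"ay":0,"az":0},
    {"tx":0,"ty":0,"tz":0.004,"ax":0,"ay":0,"az":0}
  ]
}}

```text
clock: 7.63
tool_pos: [0.5316, 0.1188, 0.1076]
ee_rot: [0.999, 0.048, -0.0, 0.0]
wrist_force: [-4.9, -0.5, 4.3]
grip_width: 0.317
```

```bash
python3 go.py .531 .1185 .107 .097
```

```text
t 7.63 pos [0.5316 0.1188 0.1076] F [-4.9 -0.5  4.3] grip 0.317 tauq [-0.11  1.09  0.04]
shift share [-0.003  0.001  0.002] turn share [ 0.  0. -0.] mm 1
```

Request:
{"op": "move_arm", "data": {
  "moves": [
    {"tx":-0.002,"ty":0,"tz":0,"ax":0,"ay":0,"az":0},
    {"tx":-0.004,"ty":0,"tz":0,"ax":0,"ay":0,"az":0},
    {"tx":-0.004,"ty":0,"tz":0,"ax":0,"ay":0,"az":0},
    {"tx":-0.004,"ty":0,"tz":0,"ax":0,"ay":0,"az":0},
    {"tx":-0.004,"ty":0,"tz":0,"ax":0,"ay":0,"az":0}
  ]
}}

```text
clock: 8.05
tool_pos: [0.5309, 0.1187, 0.1074]
ee_rot: [0.999, 0.048, 0.0, -0.0]
wrist_force: [0.5, 0.8, -1.0]
grip_width: 0.322
```

```bash
python3 go.py .531 .1185 .107 .097
```

```text
t 8.05 pos [0.5309 0.1187 0.1074] F [ 0.5  0.8 -1. ] grip 0.322 tauq [ 0.03 -0.03  0.05]
shift share [0.    0.001 0.002] turn share [-0. -0. -0.] mm 0
```

Request:
{"op": "move_arm", "data": {
  "moves": [
    {"tx":0,"ty":0,"tz":0,"ax":0,"ay":0,"az":0},
    {"tx":0,"ty":0,"tz":0,"ax":0,"ay":0,"az":0},
    {"tx":0,"ty":0,"tz":0,"ax":0,"ay":0,"az":0},
    {"tx":0,"ty":0,"tz":0,"ax":0,"ay":0,"az":0},
    {"tx":0,"ty":0,"tz":0,"ax":0,"ay":0,"az":0}
  ],
  "jaw": 0.6
}}

```text
clock: 8.47
tool_pos: [0.5309, 0.1187, 0.1076]
ee_rot: [0.999, 0.048, 0.0, -0.0]
wrist_force: [0.2, -0.5, 0.0]
grip_width: 0.597
```

```bash
python3 go.py .531 .1185 .107 .097; python3 look.py 7 yoke_1 | grep "0.5[0-9]* *0.1"
```

```text
t 8.47 pos [0.5309 0.1187 0.1076] F [ 0.2 -0.5  0. ] grip 0.597 tauq [ 0.01 -0.01 -0.  ]
shift share [0.    0.001 0.002] turn share [-0. -0. -0.] mm 1
scene yoke_1 [0.547  0.1207 0.0399] 0.67
```

View pics/c7.png

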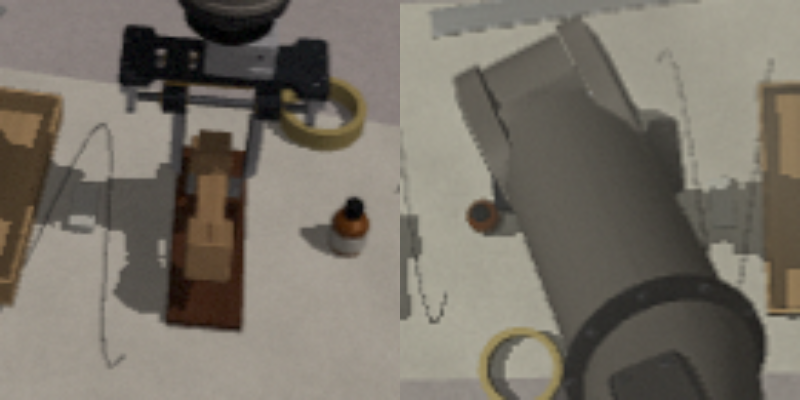

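The far end (towards the robot, around crop pixel (213,145)) has dipped and the near foot (207,255) has risen. I'll wait and confirm that it stays that way.

Request:
{"op": "move_arm", "data": {
  "moves": [
    {"tx":0,"ty":0,"tz":-0.08,"ax":0,"ay":0,"az":0},
    {"tx":0,"ty":0,"tz":-0.2,"ax":0,"ay":0,"az":0},
    {"tx":0,"ty":0,"tz":-0.35,"ax":0,"ay":0,"az":0},
    {"tx":0,"ty":0,"tz":-0.4,"ax":0,"ay":0,"az":0},
    {"tx":0,"ty":0,"tz":-0.4,"ax":0,"ay":0,"az":0}
  ]
}}

```text
clock: 9.08
tool_pos: [0.5325, 0.1192, 0.2112]
ee_rot: [0.999, 0.048, 0.003, -0.001]
wrist_force: [-0.1, 0.2, 0.1]
grip_width: 0.603
```

Request:
{"op": "move_arm", "data": {
  "moves": [
    {"tx":0,"ty":0,"tz":0,"ax":0,"ay":0,"az":0},
    {"tx":0,"ty":0,"tz":0,"ax":0,"ay":0,"az":0},
    {"tx":0,"ty":0,"tz":0,"ax":0,"ay":0,"az":0},
    {"tx":0,"ty":0,"tz":0,"ax":0,"ay":0,"az":0},
    {"tx":0,"ty":0,"tz":0,"ax":0,"ay":0,"az":0}
  ]
}}

```text
clock: 9.5
tool_pos: [0.5305, 0.1186, 0.2067]
ee_rot: [0.999, 0.048, -0.001, 0.0]
wrist_force: [0.0, 0.0, 0.7]
grip_width: 0.598
```

```bash
python3 look.py 8 yoke_1 | grep "0.5[0-9]* *0.1"; python3 go.py .531 .1185 .107 .097
cat > f2.py <<'E'
from fit import *
import sys
ims={n:cv2.imread(f"pics/{n}{sys.argv[1]}.png") for n in("scene","top")}
def ym(c):
    h=cv2.cvtColor(c,cv2.COLOR_BGR2HSV); c=c.astype(float)
    return cv2.morphologyEx((((c[...,2]-c[...,0])/(c[...,2]+1)>.24)&(c[...,2]>78)).astype(np.uint8),cv2.MORPH_CLOSE,np.ones((3,3)))
for t in (-.28,0,.28):
    print(t,*[np.round(v,4) for v in fit(ims,YOKE,[.531,.119,.1,.037,t],ym,cams=("scene",),name=f"pics/f{sys.argv[1]}_{t}.png")])
E
python3 f2.py 8
```

```text
scene yoke_1 [0.5482 0.1243 0.0396] 0.94
t 9.7 pos [0.5308 0.1187 0.2073] F [-0.4  0.2  0.3] grip 0.6 tauq [-0.01 -0.   -0.04]
shift share [0.001 0.001 0.401] turn share [ 0.  0. -0.] mm 100
-0.28 [ 0.5153  0.118   0.1059  0.0187 -0.295 ] [0.1394]
0 [ 0.5198  0.1183  0.1022  0.0235 -0.2988] [0.143]
0.28 [ 0.5164  0.1189  0.0993  0.0198 -0.2984] [0.1417]
```

View pics/c8.png

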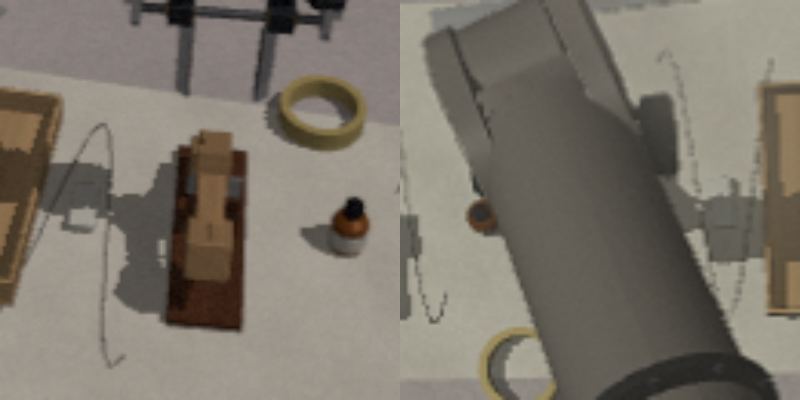

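Yoke A settled tilted at −0.295 rad with the end towards the robot down, so it is the reject. I'll regrip it with the tool tilted to match, then level the tool after lifting.

```bash
cat > go.py <<'E'
import sys,numpy as np
from scipy.spatial.transform import Rotation as R
from rig import get_state
def plan(x,y,z,yaw,tilt=0):
    s=get_state();r=R.from_quat(s["ee_rot"])
    c=[]
    for k in(0,np.pi):
        t=R.from_euler("z",yaw)*R.from_euler("y",tilt)*R.from_euler("z",k)*R.from_euler("x",np.pi)
        c.append((r.inv()*t).as_rotvec())
    rv=min(c,key=np.linalg.norm)
    d=r.inv().apply(np.array([x,y,z])-s["tool_pos"])
    print("t",round(s["clock"],2),"pos",np.round(s["tool_pos"],4),"F",np.round(s["wrist_force"],1),"grip",round(s["grip_width"],3),"tauq",np.round(s["torque"],2))
    print("shift share",np.round(d/.25,3),"turn share",np.round(rv/(np.pi/4),3), "mm",round(1000*np.linalg.norm(d)))
if __name__=="__main__": plan(*map(float,sys.argv[1:]))
E
python3 go.py .5085 .1165 .165 .097 -.28
```

```text
t 9.7 pos [0.5308 0.1187 0.2073] F [-0.4  0.2  0.3] grip 0.6 tauq [-0.01 -0.   -0.04]
shift share [-0.089 -0.     0.169] turn share [ 0.     0.357 -0.   ] mm 48
```

Request:
{"op": "move_arm", "data": {
  "moves": [
    {"tx":-0.03,"ty":0,"tz":0.04,"ax":0,"ay":0.1,"az":0},
    {"tx":-0.06,"ty":0,"tz":0.08,"ax":0,"ay":0.22,"az":0},
    {"tx":-0.089,"ty":0,"tz":0.12,"ax":0,"ay":0.3,"az":0},
    {"tx":-0.089,"ty":0,"tz":0.169,"ax":0,"ay":0.357,"az":0},
    {"tx":-0.089,"ty":0,"tz":0.169,"ax":0,"ay":0.357,"az":0}
  ]
}}

```text
clock: 10.12
tool_pos: [0.506, 0.1158, 0.1633]
ee_rot: [0.989, 0.048, 0.139, -0.006]
wrist_force: [0.9, -0.4, -0.9]
grip_width: 0.598
```

```bash
python3 go.py .5255 .118 .1065 .097 -.28
```

```text
t 10.12 pos [0.506  0.1158 0.1633] F [ 0.9 -0.4 -0.9] grip 0.598 tauq [-0.05  0.28 -0.03]
shift share [ 0.013 -0.001  0.24 ] turn share [0.001 0.001 0.001] mm 60
```

Request:
{"op": "move_arm", "data": {
  "moves": [
    {"tx":0.013,"ty":0,"tz":0.06,"ax":0,"ay":0,"az":0},
    {"tx":0.013,"ty":0,"tz":0.12,"ax":0,"ay":0,"az":0},
    {"tx":0.013,"ty":0,"tz":0.18,"ax":0,"ay":0,"az":0},
    {"tx":0.013,"ty":0,"tz":0.22,"ax":0,"ay":0,"az":0},
    {"tx":0.013,"ty":0,"tz":0.238,"ax":0,"ay":0,"az":0}
  ]
}}

```text
clock: 10.53
tool_pos: [0.5286, 0.1184, 0.108]
ee_rot: [0.989, 0.048, 0.139, -0.007]
wrist_force: [0.2, -0.2, -0.3]
grip_width: 0.595
```

Request:
{"op": "move_arm", "data": {
  "moves": [
    {"tx":0,"ty":0,"tz":0,"ax":0,"ay":0,"az":0},
    {"tx":0,"ty":0,"tz":0,"ax":0,"ay":0,"az":0},
    {"tx":0,"ty":0,"tz":0,"ax":0,"ay":0,"az":0},
    {"tx":0,"ty":0,"tz":0,"ax":0,"ay":0,"az":0},
    {"tx":0,"ty":0,"tz":0,"ax":0,"ay":0,"az":0}
  ],
  "jaw": 0,
  "force": 20
}}

```text
clock: 10.95
tool_pos: [0.5285, 0.1185, 0.1097]
ee_rot: [0.989, 0.048, 0.14, -0.007]
wrist_force: [-0.3, 0.1, 2.5]
grip_width: 0.319
```

Request:
{"op": "move_arm", "data": {
  "moves": [
    {"tx":0,"ty":0,"tz":0,"ax":0,"ay":0,"az":0},
    {"tx":0,"ty":0,"tz":0,"ax":0,"ay":0,"az":0},
    {"tx":0,"ty":0,"tz":0,"ax":0,"ay":0,"az":0},
    {"tx":0,"ty":0,"tz":0,"ax":0,"ay":0,"az":0},
    {"tx":0,"ty":0,"tz":0,"ax":0,"ay":0,"az":0}
  ],
  "jaw": 0,
  "force": 35
}}

```text
clock: 11.37
tool_pos: [0.5285, 0.1185, 0.1096]
ee_rot: [0.989, 0.048, 0.14, -0.007]
wrist_force: [-2.0, -0.8, 7.6]
grip_width: 0.316
```

```bash
python3 go.py .5255 .118 .2 .097 0; python3 look.py 9
```

```text
t 11.37 pos [0.5285 0.1185 0.1096] F [-2.  -0.8  7.6] grip 0.316 tauq [-0.15  0.35 -0.09]
shift share [ 0.089  0.001 -0.351] turn share [-0.    -0.358 -0.   ] mm 90
```

View pics/c9.png

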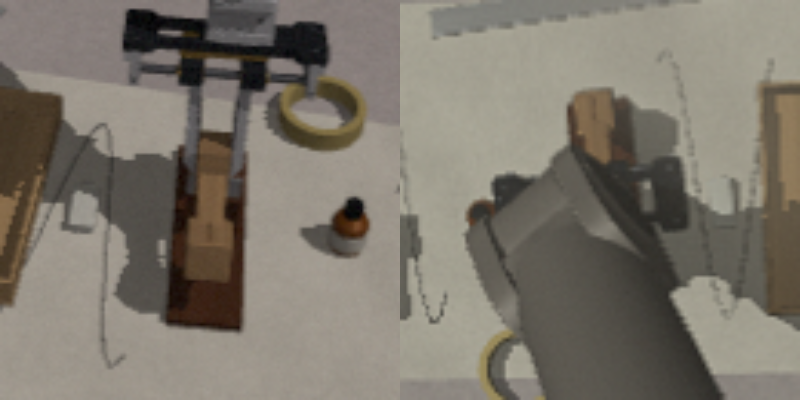

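Request:
{"op": "move_arm", "data": {
  "moves": [
    {"tx":0.015,"ty":0,"tz":-0.06,"ax":0,"ay":0,"az":0},
    {"tx":0.036,"ty":0,"tz":-0.14,"ax":0,"ay":-0.06,"az":0},
    {"tx":0.06,"ty":0,"tz":-0.22,"ax":0,"ay":-0.16,"az":0},
    {"tx":0.08,"ty":0,"tz":-0.3,"ax":0,"ay":-0.26,"az":0},
    {"tx":0.089,"ty":0,"tz":-0.351,"ax":0,"ay":-0.358,"az":0}
  ]
}}

```text
clock: 11.88
tool_pos: [0.5256, 0.1184, 0.2023]
ee_rot: [0.999, 0.049, -0.001, -0.001]
wrist_force: [1.4, -0.3, -2.2]
grip_width: 0.317
```

```bash
python3 go.py .5296 -.1123 .19 .019 0
```

```text
t 11.88 pos [0.5256 0.1184 0.2023] F [ 1.4 -0.3 -2.2] grip 0.317 tauq [ 0.02 -0.16 -0.03]
shift share [-0.074  0.92   0.048] turn share [-0.002  0.003  0.1  ] mm 231
```

Request:
{"op": "move_arm", "data": {
  "moves": [
    {"tx":-0.01,"ty":0.14,"tz":0.005,"ax":0,"ay":0,"az":0.02},
    {"tx":-0.022,"ty":0.3,"tz":0.01,"ax":0,"ay":0,"az":0.04},
    {"tx":-0.035,"ty":0.46,"tz":0.02,"ax":0,"ay":0,"az":0.06},
    {"tx":-0.05,"ty":0.62,"tz":0.03,"ax":0,"ay":0,"az":0.08},
    {"tx":-0.06,"ty":0.78,"tz":0.04,"ax":0,"ay":0,"az":0.1}
  ]
}}

```text
clock: 12.3
tool_pos: [0.5285, -0.0792, 0.1893]
ee_rot: [1.0, 0.009, -0.001, 0.0]
wrist_force: [1.3, 0.2, -1.3]
grip_width: 0.318
```

```bash
python3 go.py .5296 -.1123 .13 .019 0
```

```text
t 12.3 pos [ 0.5285 -0.0792  0.1893] F [ 1.3  0.2 -1.3] grip 0.318 tauq [ 0.01 -0.13  0.02]
shift share [0.002 0.132 0.237] turn share [ 0.     0.001 -0.001] mm 68
```

Request:
{"op": "move_arm", "data": {
  "moves": [
    {"tx":0.002,"ty":0.08,"tz":0.02,"ax":0,"ay":0,"az":0},
    {"tx":0.002,"ty":0.132,"tz":0.08,"ax":0,"ay":0,"az":0},
    {"tx":0.002,"ty":0.132,"tz":0.16,"ax":0,"ay":0,"az":0},
    {"tx":0.002,"ty":0.132,"tz":0.21,"ax":0,"ay":0,"az":0},
    {"tx":0.002,"ty":0.132,"tz":0.237,"ax":0,"ay":0,"az":0}
  ]
}}

```text
clock: 12.72
tool_pos: [0.5292, -0.1105, 0.1285]
ee_rot: [1.0, 0.009, -0.002, -0.0]
wrist_force: [-0.7, -0.2, -2.2]
grip_width: 0.315
```

```bash
sed -i 's/\[160:290,235:365\]/[160:290,165:295]/;s/\[110:220,160:270\]/[110:220,220:330]/' look.py; python3 look.py 10 yoke_1 | grep " -0\.1"; python3 go.py .5296 -.1123 .077 .019 0
```

```text
scene yoke_1 [ 0.5279 -0.1089  0.0556] 0.75
t 12.92 pos [ 0.5306 -0.1102  0.1307] F [ 0.6 -0.1 -1.5] grip 0.318 tauq [-0.03 -0.03  0.01]
shift share [-0.004  0.008  0.215] turn share [-0.     0.001 -0.   ] mm 54
```

View pics/c10.png

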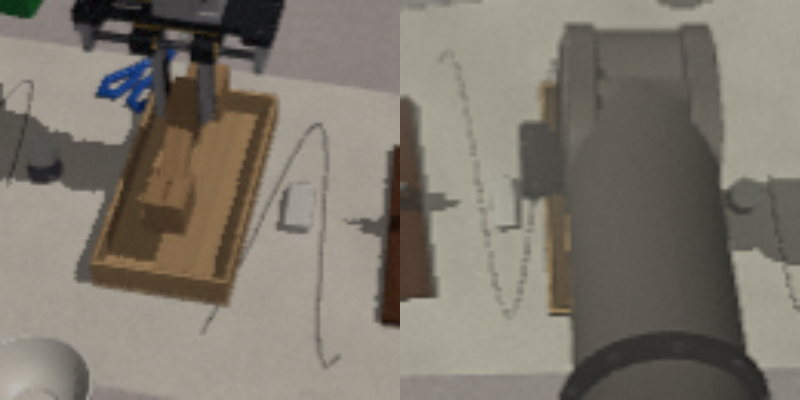

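Request:
{"op": "move_arm", "data": {
  "moves": [
    {"tx":-0.004,"ty":0.008,"tz":0.06,"ax":0,"ay":0,"az":0},
    {"tx":-0.004,"ty":0.008,"tz":0.11,"ax":0,"ay":0,"az":0},
    {"tx":-0.004,"ty":0.008,"tz":0.15,"ax":0,"ay":0,"az":0},
    {"tx":-0.004,"ty":0.008,"tz":0.18,"ax":0,"ay":0,"az":0},
    {"tx":-0.004,"ty":0.008,"tz":0.19,"ax":0,"ay":0,"az":0}
  ]
}}

```text
clock: 13.33
tool_pos: [0.5291, -0.1122, 0.0821]
ee_rot: [1.0, 0.009, -0.001, -0.0]
wrist_force: [-0.0, 0.1, -1.8]
grip_width: 0.317
```

Request:
{"op": "move_arm", "data": {
  "moves": [
    {"tx":0,"ty":0,"tz":0.006,"ax":0,"ay":0,"az":0},
    {"tx":0,"ty":0,"tz":0.012,"ax":0,"ay":0,"az":0},
    {"tx":0,"ty":0,"tz":0.016,"ax":0,"ay":0,"az":0},
    {"tx":0,"ty":0,"tz":0.016,"ax":0,"ay":0,"az":0},
    {"tx":0,"ty":0,"tz":0.016,"ax":0,"ay":0,"az":0}
  ]
}}

```text
clock: 13.75
tool_pos: [0.5294, -0.1124, 0.079]
ee_rot: [1.0, 0.009, -0.0, 0.0]
wrist_force: [0.2, -0.0, -1.9]
grip_width: 0.315
```

```bash
python3 go.py .5296 -.1123 .077 .019 0
```

```text
t 13.75 pos [ 0.5294 -0.1124  0.079 ] F [ 0.2 -0.  -1.9] grip 0.315 tauq [ 0.05 -0.05 -0.02]
shift share [ 0.001 -0.     0.008] turn share [ 0.     0.    -0.001] mm 2
```

Request:
{"op": "move_arm", "data": {
  "moves": [
    {"tx":0,"ty":0,"tz":0.002,"ax":0,"ay":0,"az":0},
    {"tx":0,"ty":0,"tz":0.004,"ax":0,"ay":0,"az":0},
    {"tx":0,"ty":0,"tz":0.006,"ax":0,"ay":0,"az":0},
    {"tx":0,"ty":0,"tz":0.008,"ax":0,"ay":0,"az":0},
    {"tx":0,"ty":0,"tz":0.008,"ax":0,"ay":0,"az":0}
  ]
}}

```text
clock: 14.17
tool_pos: [0.5301, -0.1124, 0.0777]
ee_rot: [1.0, 0.009, 0.0, 0.0]
wrist_force: [-0.7, 0.7, 13.0]
grip_width: 0.316
```

```bash
python3 go.py .5296 -.1123 .077 .019 0
```

```text
t 14.17 pos [ 0.5301 -0.1124  0.0777] F [-0.7  0.7 13. ] grip 0.316 tauq [0.19 0.64 0.01]
shift share [-0.002 -0.001  0.003] turn share [ 0.    -0.001 -0.001] mm 1
```

Contact with the tray floor. Releasing.

Request:
{"op": "move_arm", "data": {
  "moves": [
    {"tx":0,"ty":0,"tz":0,"ax":0,"ay":0,"az":0},
    {"tx":0,"ty":0,"tz":0,"ax":0,"ay":0,"az":0},
    {"tx":0,"ty":0,"tz":0,"ax":0,"ay":0,"az":0},
    {"tx":0,"ty":0,"tz":0,"ax":0,"ay":0,"az":0},
    {"tx":0,"ty":0,"tz":0,"ax":0,"ay":0,"az":0}
  ],
  "jaw": 0.6
}}

```text
clock: 14.58
tool_pos: [0.5292, -0.1124, 0.0766]
ee_rot: [1.0, 0.009, -0.001, -0.0]
wrist_force: [0.0, 0.3, 0.4]
grip_width: 0.596
```

Request:
{"op": "move_arm", "data": {
  "moves": [
    {"tx":0,"ty":0,"tz":-0.05,"ax":0,"ay":0,"az":0},
    {"tx":0,"ty":0,"tz":-0.15,"ax":0,"ay":0,"az":0},
    {"tx":0,"ty":0,"tz":-0.3,"ax":0,"ay":0,"az":0},
    {"tx":0,"ty":0,"tz":-0.45,"ax":0,"ay":0,"az":0},
    {"tx":0,"ty":0,"tz":-0.5,"ax":0,"ay":0,"az":0}
  ]
}}

```text
clock: 15.0
tool_pos: [0.5311, -0.1125, 0.2066]
ee_rot: [1.0, 0.009, 0.002, 0.0]
wrist_force: [0.7, -0.3, 0.9]
grip_width: 0.598
```

```bash
python3 go.py .504 .399 .20 .19 0
```

```text
t 15.0 pos [ 0.5311 -0.1125  0.2066] F [ 0.7 -0.3  0.9] grip 0.598 tauq [ 0.04 -0.05  0.01]
shift share [-0.071 -2.048  0.025] turn share [ 0.001 -0.006 -0.219] mm 512
```

Request:
{"op": "move_arm", "data": {
  "moves": [
    {"tx":-0.005,"ty":-0.15,"tz":0,"ax":0,"ay":0,"az":-0.04},
    {"tx":-0.01,"ty":-0.31,"tz":0,"ax":0,"ay":0,"az":-0.08},
    {"tx":-0.016,"ty":-0.47,"tz":0,"ax":0,"ay":0,"az":-0.12},
    {"tx":-0.02,"ty":-0.63,"tz":0,"ax":0,"ay":0,"az":-0.17},
    {"tx":-0.026,"ty":-0.79,"tz":0,"ax":0,"ay":0,"az":-0.219}
  ],
  "jaw": 0.7
}}

```text
clock: 15.42
tool_pos: [0.5188, 0.0867, 0.2019]
ee_rot: [0.995, 0.096, -0.0, 0.0]
wrist_force: [0.1, -0.0, -0.0]
grip_width: 0.7
```

```bash
python3 go.py .504 .399 .20 .19 0; python3 look.py 11 yoke_1 yoke_1_hub yoke_1_notch| grep "0.[45]"
```

```text
t 15.42 pos [0.5188 0.0867 0.2019] F [ 0.1 -0.  -0. ] grip 0.7 tauq [ 0.01 -0.04  0.05]
shift share [ 0.18  -1.238  0.008] turn share [-0.     0.     0.002] mm 313
scene yoke_1 [ 0.5271 -0.1109  0.0038] 0.77
scene yoke_1 [ 0.2773 -0.4487 -0.0024] 0.65
scene yoke_1 [ 0.488  -0.5809 -0.0008] 0.64
scene yoke_1_hub [0.5003 0.3969 0.0762] 0.57
scene yoke_1_hub [5.153e-01 2.516e-01 5.000e-04] 0.53
scene yoke_1_hub [ 0.5287 -0.1088  0.0035] 0.52
scene yoke_1_hub [0.5329 0.1156 0.0011] 0.27
scene yoke_1_notch [0.501  0.4052 0.0492] 0.91
top yoke_1 [ 0.4874 -0.5767 -0.0011] 0.7
top yoke_1 [ 0.2751 -0.4492  0.0016] 0.61
top yoke_1 [ 0.523  -0.1138  0.0035] 0.55
top yoke_1_hub [0.5013 0.3983 0.0743] 0.73
top yoke_1_notch [0.5016 0.3978 0.0546] 0.68
```

View pics/c11.png

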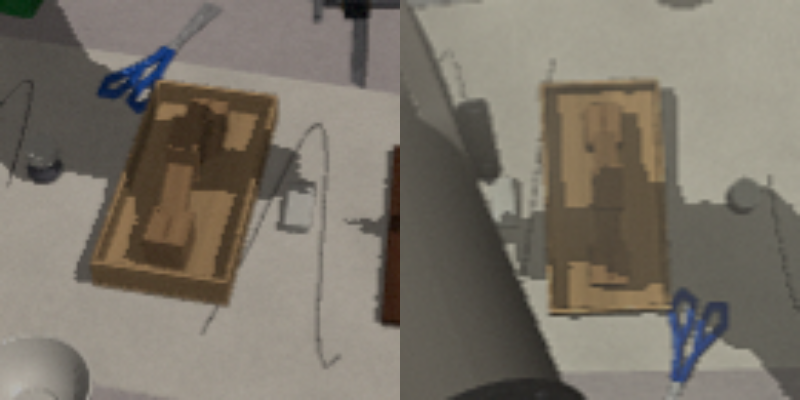

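Request:
{"op": "move_arm", "data": {
  "moves": [
    {"tx":0.022,"ty":-0.15,"tz":0,"ax":0,"ay":0,"az":0},
    {"tx":0.044,"ty":-0.31,"tz":0,"ax":0,"ay":0,"az":0},
    {"tx":0.068,"ty":-0.47,"tz":0,"ax":0,"ay":0,"az":0},
    {"tx":0.09,"ty":-0.63,"tz":0,"ax":0,"ay":0,"az":0},
    {"tx":0.113,"ty":-0.79,"tz":0,"ax":0,"ay":0,"az":0}
  ]
}}

```text
clock: 16.23
tool_pos: [0.5099, 0.2848, 0.2018]
ee_rot: [0.996, 0.094, -0.0, 0.0]
wrist_force: [1.0, -0.6, 0.6]
grip_width: 0.703
```

```bash
python3 go.py .5025 .398 .20 .19 0
```

```text
t 16.23 pos [0.5099 0.2848 0.2018] F [ 1.  -0.6  0.6] grip 0.703 tauq [ 0.04 -0.11  0.  ]
shift share [ 0.055 -0.45   0.007] turn share [ 0.     0.001 -0.003] mm 113
```

Request:
{"op": "move_arm", "data": {
  "moves": [
    {"tx":0.018,"ty":-0.15,"tz":0,"ax":0,"ay":0,"az":0},
    {"tx":0.036,"ty":-0.3,"tz":0,"ax":0,"ay":0,"az":0},
    {"tx":0.055,"ty":-0.4,"tz":0,"ax":0,"ay":0,"az":0},
    {"tx":0.055,"ty":-0.45,"tz":0,"ax":0,"ay":0,"az":0},
    {"tx":0.055,"ty":-0.45,"tz":0,"ax":0,"ay":0,"az":0}
  ]
}}

```text
clock: 16.65
tool_pos: [0.501, 0.3994, 0.2013]
ee_rot: [0.995, 0.096, -0.001, -0.0]
wrist_force: [-0.8, 0.7, -0.5]
grip_width: 0.705
```

```bash
python3 go.py .5025 .398 .07 .19 0;sed -i 's/\[160:290,165:295\]/[150:290,330:470]/;s/\[110:220,220:330\]/[110:220,100:210]/' look.py; python3 look.py 12
```

```text
t 16.65 pos [0.501  0.3994 0.2013] F [-0.8  0.7 -0.5] grip 0.705 tauq [-0.    0.04  0.03]
shift share [0.006 0.007 0.525] turn share [-0.001  0.002  0.003] mm 131
```

View pics/c12.png

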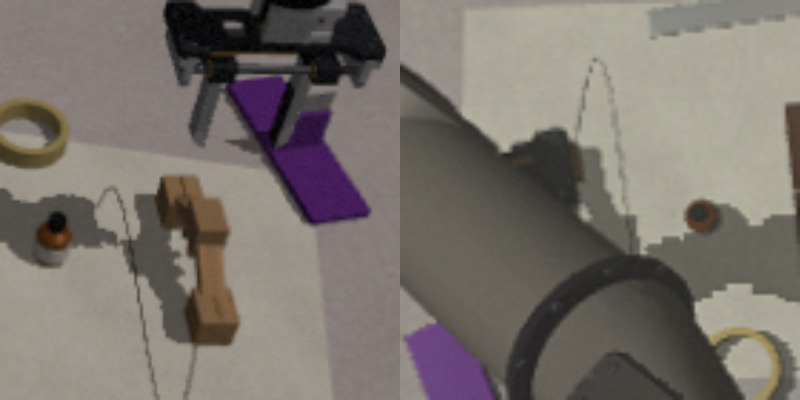

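Request:
{"op": "move_arm", "data": {
  "moves": [
    {"tx":0.006,"ty":0.005,"tz":0.12,"ax":0,"ay":0,"az":0},
    {"tx":0.006,"ty":0.005,"tz":0.24,"ax":0,"ay":0,"az":0},
    {"tx":0.006,"ty":0.005,"tz":0.36,"ax":0,"ay":0,"az":0},
    {"tx":0.006,"ty":0.005,"tz":0.46,"ax":0,"ay":0,"az":0},
    {"tx":0.006,"ty":0.005,"tz":0.525,"ax":0,"ay":0,"az":0}
  ],
  "jaw": 0.6
}}

```text
clock: 17.17
tool_pos: [0.5038, 0.3928, 0.068]
ee_rot: [0.996, 0.094, -0.001, 0.001]
wrist_force: [-0.0, -0.3, -0.1]
grip_width: 0.6
```

Request:
{"op": "move_arm", "data": {
  "moves": [
    {"tx":0,"ty":0,"tz":0,"ax":0,"ay":0,"az":0},
    {"tx":0,"ty":0,"tz":0,"ax":0,"ay":0,"az":0},
    {"tx":0,"ty":0,"tz":0,"ax":0,"ay":0,"az":0},
    {"tx":0,"ty":0,"tz":0,"ax":0,"ay":0,"az":0},
    {"tx":0,"ty":0,"tz":0,"ax":0,"ay":0,"az":0}
  ],
  "jaw": 0,
  "force": 20
}}

```text
clock: 17.58
tool_pos: [0.5043, 0.3966, 0.072]
ee_rot: [0.995, 0.095, 0.001, -0.001]
wrist_force: [0.7, 1.8, 3.8]
grip_width: 0.317
```

Request:
{"op": "move_arm", "data": {
  "moves": [
    {"tx":0,"ty":0,"tz":0,"ax":0,"ay":0,"az":0},
    {"tx":0,"ty":0,"tz":0,"ax":0,"ay":0,"az":0},
    {"tx":0,"ty":0,"tz":0,"ax":0,"ay":0,"az":0},
    {"tx":0,"ty":0,"tz":0,"ax":0,"ay":0,"az":0},
    {"tx":0,"ty":0,"tz":0,"ax":0,"ay":0,"az":0}
  ],
  "jaw": 0,
  "force": 35
}}

```text
clock: 18.0
tool_pos: [0.5043, 0.3967, 0.072]
ee_rot: [0.995, 0.095, 0.001, -0.0]
wrist_force: [-0.0, -1.9, 10.0]
grip_width: 0.315
```

```bash
python3 go.py .5025 .398 .20 .19 0
```

```text
t 18.0 pos [0.5043 0.3967 0.072 ] F [-0.  -1.9 10. ] grip 0.315 tauq [-0.46 -0.11  0.01]
shift share [-0.005 -0.007 -0.512] turn share [-0.001 -0.002  0.   ] mm 128
```

Request:
{"op": "move_arm", "data": {
  "moves": [
    {"tx":0,"ty":0,"tz":-0.06,"ax":0,"ay":0,"az":0},
    {"tx":0,"ty":0,"tz":-0.16,"ax":0,"ay":0,"az":0},
    {"tx":0,"ty":0,"tz":-0.28,"ax":0,"ay":0,"az":0},
    {"tx":0,"ty":0,"tz":-0.4,"ax":0,"ay":0,"az":0},
    {"tx":0,"ty":0,"tz":-0.52,"ax":0,"ay":0,"az":0}
  ]
}}

```text
clock: 18.42
tool_pos: [0.5033, 0.3962, 0.2023]
ee_rot: [0.995, 0.095, -0.0, -0.0]
wrist_force: [-0.0, -0.2, -1.5]
grip_width: 0.318
```

```bash
python3 go.py .531 .1185 .20 .097 0
```

```text
t 18.42 pos [0.5033 0.3962 0.2023] F [-0.  -0.2 -1.5] grip 0.318 tauq [ 0.05 -0.04  0.04]
shift share [-0.101  1.112  0.009] turn share [-0.     0.001  0.119] mm 279
```

Request:
{"op": "move_arm", "data": {
  "moves": [
    {"tx":-0.01,"ty":0.1,"tz":0,"ax":0,"ay":0,"az":0.02},
    {"tx":-0.022,"ty":0.24,"tz":0,"ax":0,"ay":0,"az":0.05},
    {"tx":-0.035,"ty":0.39,"tz":0,"ax":0,"ay":0,"az":0.08},
    {"tx":-0.05,"ty":0.54,"tz":0,"ax":0,"ay":0,"az":0.1},
    {"tx":-0.064,"ty":0.7,"tz":0,"ax":0,"ay":0,"az":0.119}
  ]
}}

```text
clock: 18.83
tool_pos: [0.5206, 0.2202, 0.201]
ee_rot: [0.999, 0.048, -0.0, -0.0]
wrist_force: [0.8, 0.0, -2.0]
grip_width: 0.319
```

```bash
python3 go.py .531 .1185 .20 .097 0
```

```text
t 18.83 pos [0.5206 0.2202 0.201 ] F [ 0.8  0.  -2. ] grip 0.319 tauq [ 0.07 -0.05  0.02]
shift share [0.002 0.409 0.004] turn share [-0.  0. -0.] mm 102
```

Request:
{"op": "move_arm", "data": {
  "moves": [
    {"tx":0.002,"ty":0.15,"tz":0,"ax":0,"ay":0,"az":0},
    {"tx":0.002,"ty":0.28,"tz":0,"ax":0,"ay":0,"az":0},
    {"tx":0.002,"ty":0.37,"tz":0,"ax":0,"ay":0,"az":0},
    {"tx":0.002,"ty":0.409,"tz":0,"ax":0,"ay":0,"az":0},
    {"tx":0.002,"ty":0.409,"tz":0,"ax":0,"ay":0,"az":0}
  ]
}}

```text
clock: 19.25
tool_pos: [0.5317, 0.1173, 0.2009]
ee_rot: [0.999, 0.047, -0.0, 0.0]
wrist_force: [0.1, 0.2, -1.7]
grip_width: 0.322
```

Request:
{"op": "move_arm", "data": {
  "moves": [
    {"tx":0,"ty":0,"tz":0.05,"ax":0,"ay":0,"az":0},
    {"tx":0,"ty":0,"tz":0.12,"ax":0,"ay":0,"az":0},
    {"tx":0,"ty":0,"tz":0.18,"ax":0,"ay":0,"az":0},
    {"tx":0,"ty":0,"tz":0.2,"ax":0,"ay":0,"az":0},
    {"tx":0,"ty":0,"tz":0.2,"ax":0,"ay":0,"az":0}
  ]
}}

```text
clock: 19.67
tool_pos: [0.5305, 0.1209, 0.1496]
ee_rot: [0.999, 0.049, -0.001, -0.0]
wrist_force: [-0.1, -1.0, -1.0]
grip_width: 0.315
```

```bash
sed -i 's/scene{tag}.png")\[.*\],cv2/scene{tag}.png")[160:290,235:365],cv2/;s/\[110:220,100:210\]/[110:220,160:270]/' look.py; python3 look.py 13 yoke_1| grep "0.5[0-9]* *0.1"; python3 go.py .5305 .1185 .116 .097 0; sed -i 's/.037,t\]/float(sys.argv[2]) if len(sys.argv)>2 else .037,t]/;s/(-.28,0,.28)/(0,)/' f2.py;python3 f2.py 5 .078; python3 f2.py 13 .078
```

```text
scene yoke_1 [0.5285 0.122  0.0774] 0.67
t 19.87 pos [0.5318 0.1204 0.1514] F [-0.4 -0.7 -0.8] grip 0.318 tauq [ 0.02  0.02 -0.05]
shift share [-0.006  0.007  0.142] turn share [-0.    -0.001  0.   ] mm 36
0 [ 0.5167  0.1167  0.0763  0.0849 -0.2058] [0.684]
0 [ 0.5145  0.1224  0.0693  0.0857 -0.2183] [0.715]
```

View pics/c13.png

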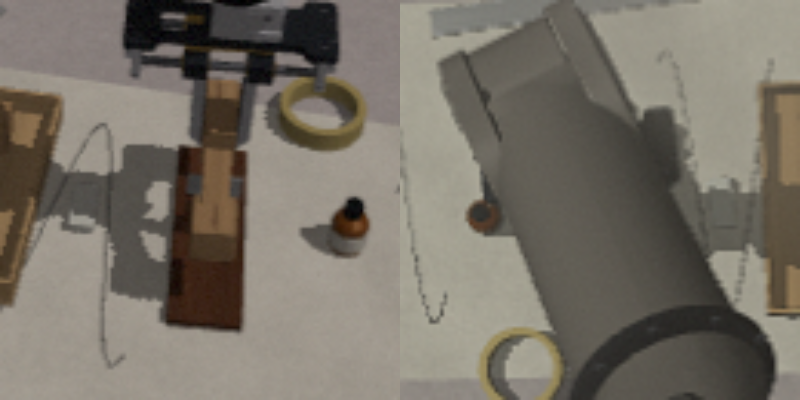

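Request:
{"op": "move_arm", "data": {
  "moves": [
    {"tx":-0.004,"ty":0.007,"tz":0.04,"ax":0,"ay":0,"az":0},
    {"tx":-0.004,"ty":0.007,"tz":0.08,"ax":0,"ay":0,"az":0},
    {"tx":-0.004,"ty":0.007,"tz":0.11,"ax":0,"ay":0,"az":0},
    {"tx":-0.004,"ty":0.007,"tz":0.13,"ax":0,"ay":0,"az":0},
    {"tx":-0.004,"ty":0.007,"tz":0.138,"ax":0,"ay":0,"az":0}
  ]
}}

```text
clock: 20.28
tool_pos: [0.5299, 0.1178, 0.1147]
ee_rot: [0.999, 0.048, -0.001, 0.0]
wrist_force: [0.5, 0.2, -1.0]
grip_width: 0.319
```

Request:
{"op": "move_arm", "data": {
  "moves": [
    {"tx":0,"ty":0,"tz":0.006,"ax":0,"ay":0,"az":0},
    {"tx":0,"ty":0,"tz":0.012,"ax":0,"ay":0,"az":0},
    {"tx":0,"ty":0,"tz":0.016,"ax":0,"ay":0,"az":0},
    {"tx":0,"ty":0,"tz":0.016,"ax":0,"ay":0,"az":0},
    {"tx":0,"ty":0,"tz":0.016,"ax":0,"ay":0,"az":0}
  ]
}}

```text
clock: 20.7
tool_pos: [0.5307, 0.118, 0.1122]
ee_rot: [0.999, 0.048, -0.0, -0.0]
wrist_force: [1.8, 0.5, -1.6]
grip_width: 0.319
```

```bash
python3 go.py .5305 .1185 .109 .097 0
```

```text
t 20.7 pos [0.5307 0.118  0.1122] F [ 1.8  0.5 -1.6] grip 0.319 tauq [ 0.04 -0.29 -0.02]
shift share [-0.001 -0.002  0.013] turn share [-0.  0. -0.] mm 3
```

Request:
{"op": "move_arm", "data": {
  "moves": [
    {"tx":0.004,"ty":0,"tz":0,"ax":0,"ay":0,"az":0},
    {"tx":0.008,"ty":0,"tz":0.002,"ax":0,"ay":0,"az":0},
    {"tx":0.009,"ty":0,"tz":0.005,"ax":0,"ay":0,"az":0},
    {"tx":0.009,"ty":0,"tz":0.008,"ax":0,"ay":0,"az":0},
    {"tx":0.009,"ty":0,"tz":0.008,"ax":0,"ay":0,"az":0}
  ]
}}

```text
clock: 21.12
tool_pos: [0.5325, 0.1181, 0.1097]
ee_rot: [0.999, 0.048, -0.001, 0.0]
wrist_force: [-0.5, 0.7, -1.6]
grip_width: 0.318
```

```bash
python3 go.py .5325 .1185 .109 .097 0
```

```text
t 21.12 pos [0.5325 0.1181 0.1097] F [-0.5  0.7 -1.6] grip 0.318 tauq [-0.01 -0.01 -0.01]
shift share [ 0.    -0.002  0.003] turn share [-0.     0.001 -0.   ] mm 1
```

Free of the cheeks and just above the seat. Another 0.75 mm down.

Request:
{"op": "move_arm", "data": {
  "moves": [
    {"tx":0,"ty":0,"tz":0.002,"ax":0,"ay":0,"az":0},
    {"tx":0,"ty":0,"tz":0.003,"ax":0,"ay":0,"az":0},
    {"tx":0,"ty":0,"tz":0.003,"ax":0,"ay":0,"az":0},
    {"tx":0,"ty":0,"tz":0.003,"ax":0,"ay":0,"az":0},
    {"tx":0,"ty":0,"tz":0.003,"ax":0,"ay":0,"az":0}
  ]
}}

```text
clock: 21.53
tool_pos: [0.5326, 0.1182, 0.1092]
ee_rot: [0.999, 0.048, -0.0, -0.0]
wrist_force: [0.0, -0.4, -1.1]
grip_width: 0.314
```

```bash
python3 go.py .5325 .1185 .109 .097 0
```

```text
t 21.53 pos [0.5326 0.1182 0.1092] F [ 0.  -0.4 -1.1] grip 0.314 tauq [-0.02 -0.03 -0.  ]
shift share [-0.    -0.001  0.001] turn share [-0.     0.001 -0.   ] mm 0
```

Request:
{"op": "move_arm", "data": {
  "moves": [
    {"tx":0,"ty":0,"tz":0.002,"ax":0,"ay":0,"az":0},
    {"tx":0,"ty":0,"tz":0.003,"ax":0,"ay":0,"az":0},
    {"tx":0,"ty":0,"tz":0.003,"ax":0,"ay":0,"az":0},
    {"tx":0,"ty":0,"tz":0.003,"ax":0,"ay":0,"az":0},
    {"tx":0,"ty":0,"tz":0.003,"ax":0,"ay":0,"az":0}
  ]
}}

```text
clock: 21.95
tool_pos: [0.5328, 0.1182, 0.1088]
ee_rot: [0.999, 0.048, -0.0, 0.0]
wrist_force: [-2.7, 0.6, 5.6]
grip_width: 0.32
```

```bash
python3 go.py .5325 .1185 .109 .097 0
```

```text
t 21.95 pos [0.5328 0.1182 0.1088] F [-2.7  0.6  5.6] grip 0.32 tauq [-0.2   0.48 -0.04]
shift share [-0.001 -0.001 -0.001] turn share [-0.     0.001 -0.   ] mm 0
```

Request:
{"op": "move_arm", "data": {
  "moves": [
    {"tx":-0.001,"ty":0,"tz":-0.001,"ax":0,"ay":0,"az":0},
    {"tx":-0.002,"ty":0,"tz":-0.001,"ax":0,"ay":0,"az":0},
    {"tx":-0.002,"ty":0,"tz":-0.001,"ax":0,"ay":0,"az":0},
    {"tx":-0.002,"ty":0,"tz":-0.001,"ax":0,"ay":0,"az":0},
    {"tx":-0.002,"ty":0,"tz":-0.001,"ax":0,"ay":0,"az":0}
  ],
  "force": 10
}}

```text
clock: 22.37
tool_pos: [0.5325, 0.1182, 0.1088]
ee_rot: [0.999, 0.048, -0.0, -0.0]
wrist_force: [3.3, 0.1, -0.1]
grip_width: 0.321
```

```bash
python3 go.py .5325 .1185 .109 .097 0
```

```text
t 22.37 pos [0.5325 0.1182 0.1088] F [ 3.3  0.1 -0.1] grip 0.321 tauq [ 0.09 -0.73 -0.02]
shift share [ 0.    -0.001 -0.001] turn share [-0.  0. -0.] mm 0
```

Request:
{"op": "move_arm", "data": {
  "moves": [
    {"tx":0.001,"ty":0,"tz":0,"ax":0,"ay":0,"az":0},
    {"tx":0.001,"ty":0,"tz":0,"ax":0,"ay":0,"az":0},
    {"tx":0.001,"ty":0,"tz":0,"ax":0,"ay":0,"az":0},
    {"tx":0.001,"ty":0,"tz":0,"ax":0,"ay":0,"az":0},
    {"tx":0.001,"ty":0,"tz":0,"ax":0,"ay":0,"az":0}
  ],
  "force": 5
}}

```text
clock: 22.78
tool_pos: [0.5325, 0.1182, 0.1088]
ee_rot: [0.999, 0.048, -0.0, -0.0]
wrist_force: [2.0, 1.2, 3.3]
grip_width: 0.317
```

Request:
{"op": "move_arm", "data": {
  "moves": [
    {"tx":0,"ty":0,"tz":0,"ax":0,"ay":0,"az":0},
    {"tx":0,"ty":0,"tz":0,"ax":0,"ay":0,"az":0},
    {"tx":0,"ty":0,"tz":0,"ax":0,"ay":0,"az":0},
    {"tx":0,"ty":0,"tz":0,"ax":0,"ay":0,"az":0},
    {"tx":0,"ty":0,"tz":0,"ax":0,"ay":0,"az":0}
  ],
  "jaw": 0.6
}}

```text
clock: 23.2
tool_pos: [0.5323, 0.1181, 0.1086]
ee_rot: [0.999, 0.048, -0.001, 0.0]
wrist_force: [-0.8, 0.7, 0.3]
grip_width: 0.593
```

Request:
{"op": "move_arm", "data": {
  "moves": [
    {"tx":0,"ty":0,"tz":0,"ax":0,"ay":0,"az":0},
    {"tx":0,"ty":0,"tz":0,"ax":0,"ay":0,"az":0},
    {"tx":0,"ty":0,"tz":0,"ax":0,"ay":0,"az":0},
    {"tx":0,"ty":0,"tz":0,"ax":0,"ay":0,"az":0},
    {"tx":0,"ty":0,"tz":0,"ax":0,"ay":0,"az":0}
  ]
}}

```text
clock: 23.62
tool_pos: [0.5324, 0.1181, 0.1087]
ee_rot: [0.999, 0.048, -0.0, 0.0]
wrist_force: [0.0, -1.0, -0.3]
grip_width: 0.597
```

```bash
python3 look.py 14 yoke_1| grep "0.5[0-9]* *0.1"; python3 go.py .5325 .1185 .109 .097 0
```

```text
scene yoke_1 [0.5325 0.1189 0.0388] 0.76
scene yoke_1 [0.5289 0.1163 0.1117] 0.65
t 23.82 pos [0.5324 0.1182 0.1087] F [-0.7  1.2  0.3] grip 0.601 tauq [-0.02 -0.01 -0.02]
shift share [ 0.    -0.001 -0.001] turn share [-0.     0.001 -0.   ] mm 0
```

View pics/c14.png

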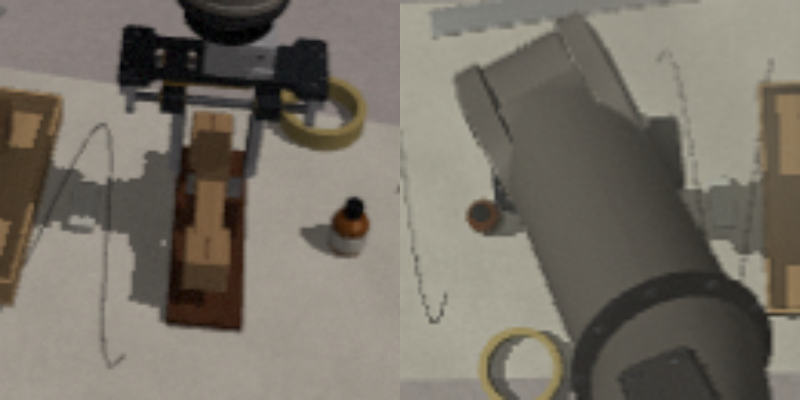

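Yoke B sits level, with its near foot at crop pixel (207,262) and its far foot around (213,130). Retracting straight up.

Request:
{"op": "move_arm", "data": {
  "moves": [
    {"tx":0,"ty":0,"tz":-0.03,"ax":0,"ay":0,"az":0},
    {"tx":0,"ty":0,"tz":-0.08,"ax":0,"ay":0,"az":0},
    {"tx":0,"ty":0,"tz":-0.16,"ax":0,"ay":0,"az":0},
    {"tx":0,"ty":0,"tz":-0.28,"ax":0,"ay":0,"az":0},
    {"tx":0,"ty":0,"tz":-0.42,"ax":0,"ay":0,"az":0}
  ]
}}

```text
clock: 24.23
tool_pos: [0.5315, 0.118, 0.2143]
ee_rot: [0.999, 0.049, -0.002, 0.0]
wrist_force: [1.0, -0.2, -0.7]
grip_width: 0.598
```

Request:
{"op": "move_arm", "data": {
  "moves": [
    {"tx":-0.03,"ty":0,"tz":-0.1,"ax":0,"ay":0,"az":0},
    {"tx":-0.06,"ty":0,"tz":-0.22,"ax":0,"ay":0,"az":0},
    {"tx":-0.1,"ty":-0.08,"tz":-0.3,"ax":0,"ay":0,"az":0},
    {"tx":-0.14,"ty":-0.2,"tz":-0.3,"ax":0,"ay":0,"az":0},
    {"tx":-0.14,"ty":-0.34,"tz":-0.3,"ax":0,"ay":0,"az":0}
  ]
}}

```text
clock: 24.65
tool_pos: [0.4889, 0.1991, 0.2912]
ee_rot: [0.999, 0.047, 0.001, -0.0]
wrist_force: [1.5, 0.8, 0.4]
grip_width: 0.6
```

Request:
{"op": "move_arm", "data": {
  "moves": [
    {"tx":-0.05,"ty":-0.14,"tz":0,"ax":0,"ay":0,"az":0},
    {"tx":-0.05,"ty":-0.28,"tz":0,"ax":0,"ay":0,"az":0},
    {"tx":-0.05,"ty":-0.42,"tz":0,"ax":0,"ay":0,"az":0},
    {"tx":-0.05,"ty":-0.5,"tz":0,"ax":0,"ay":0,"az":0},
    {"tx":-0.05,"ty":-0.5,"tz":0,"ax":0,"ay":0,"az":0}
  ]
}}

```text
clock: 25.07
tool_pos: [0.4631, 0.3273, 0.2892]
ee_rot: [0.999, 0.051, -0.001, -0.001]
wrist_force: [-0.2, -0.9, -1.0]
grip_width: 0.598
```

```bash
python3 look.py 15 yoke_1; python3 f2.py 15 .037; python3 -c "
import cv2;cv2.imwrite('pics/s15.png',cv2.resize(cv2.imread('pics/scene15.png')[100:300],(800,312)))"
```

```text
scene yoke_1 [ 0.527  -0.1105  0.0042] 0.94
scene yoke_1 [ 2.768e-01 -4.515e-01 -1.000e-04] 0.93
scene yoke_1 [0.534  0.1182 0.0409] 0.84
scene yoke_1 [ 0.4888 -0.581   0.0013] 0.72
top yoke_1 [ 2.796e-01 -4.497e-01  3.000e-04] 0.92
top yoke_1 [0.5338 0.1193 0.0374] 0.77
top yoke_1 [ 4.914e-01 -5.748e-01 -4.000e-04] 0.68
top yoke_1 [ 0.5249 -0.1134  0.0048] 0.66
0 [ 0.545   0.1201  0.0716  0.0526 -0.5135] [0.3986]
```

View pics/c15.png

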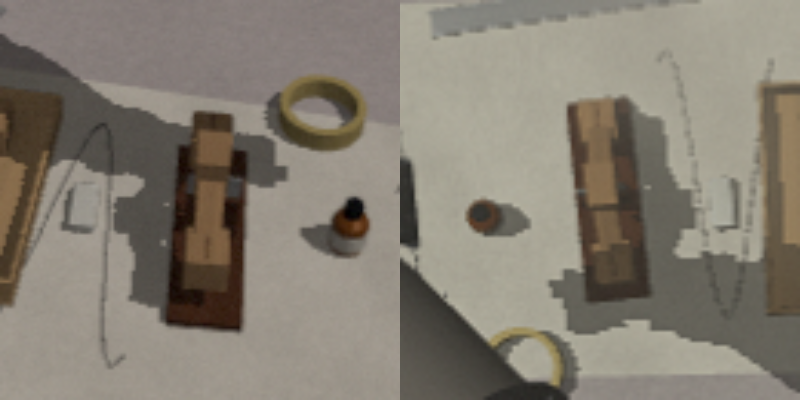

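View pics/s15.png

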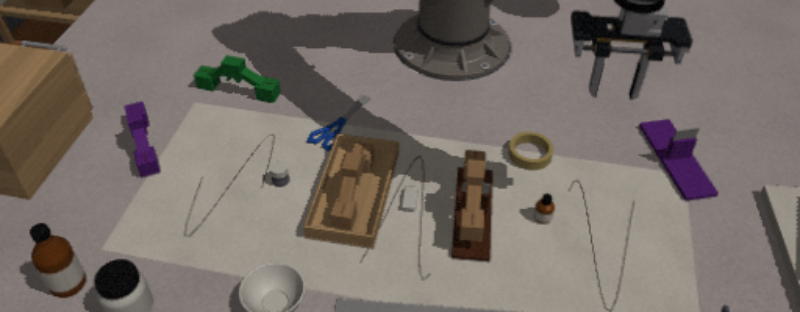

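The silhouette fit failed here because the dark stand merged with the yoke mask. I'll check with a model overlay (level and tilted) and with a second picture about 1 s later.

Request:
{"op": "move_arm", "data": {
  "moves": [
    {"tx":0,"ty":0,"tz":0,"ax":0,"ay":0,"az":0},
    {"tx":0,"ty":0,"tz":0,"ax":0,"ay":0,"az":0},
    {"tx":0,"ty":0,"tz":0,"ax":0,"ay":0,"az":0},
    {"tx":0,"ty":0,"tz":0,"ax":0,"ay":0,"az":0},
    {"tx":0,"ty":0,"tz":0,"ax":0,"ay":0,"az":0}
  ]
}}

```text
clock: 25.68
tool_pos: [0.4651, 0.3223, 0.2889]
ee_rot: [0.999, 0.048, -0.0, 0.0]
wrist_force: [-0.4, 0.1, 0.6]
grip_width: 0.604
```

Request:
{"op": "move_arm", "data": {
  "moves": [
    {"tx":0,"ty":0,"tz":0,"ax":0,"ay":0,"az":0},
    {"tx":0,"ty":0,"tz":0,"ax":0,"ay":0,"az":0},
    {"tx":0,"ty":0,"tz":0,"ax":0,"ay":0,"az":0},
    {"tx":0,"ty":0,"tz":0,"ax":0,"ay":0,"az":0},
    {"tx":0,"ty":0,"tz":0,"ax":0,"ay":0,"az":0}
  ]
}}

```text
clock: 26.1
tool_pos: [0.4649, 0.3226, 0.2887]
ee_rot: [0.999, 0.048, -0.0, -0.0]
wrist_force: [0.5, 0.8, -0.1]
grip_width: 0.598
```

```bash
python3 look.py 16
python3 - <<'E'
from fit import *
a=cv2.imread("pics/scene15.png").astype(int);b=cv2.imread("pics/scene16.png").astype(int)
print("diff stand",np.abs(a-b)[190:285,280:325].mean(),np.abs(a-b)[190:285,280:325].max(),"paper",np.abs(a-b)[240:285,130:190].mean(),np.abs(a-b)[240:285,130:190].max())
out=[]
for n,roi in(("scene",(255,180,100,100)),("top",(170,110,100,100))):
    im=cv2.imread(f"pics/{n}16.png");x,y,w,h=roi
    for t in((0.,-.28) if n=="scene" else (0.,)):
        c=cv2.resize(im[y:y+h,x:x+w],None,fx=S,fy=S)
        cv2.drawContours(c,cv2.findContours(render(n,YOKE,[.532,.1185,.097,.037,t],roi),0,2)[0],-1,(0,0,255),1);out.append(cv2.resize(c,(260,260)))
cv2.imwrite("pics/ov16.png",np.hstack(out))
E
```

```text
diff stand 2.508460038986355 75 paper 1.4069135802469135 7
```

View pics/ov16.png

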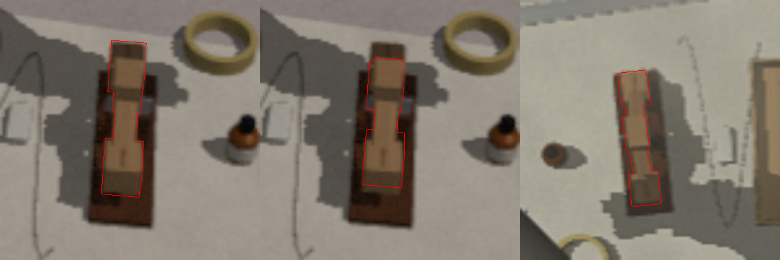

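Request:
{"op": "move_arm", "data": {
  "moves": [
    {"tx":0,"ty":0,"tz":0,"ax":0,"ay":0,"az":0},
    {"tx":0,"ty":0,"tz":0,"ax":0,"ay":0,"az":0},
    {"tx":0,"ty":0,"tz":0,"ax":0,"ay":0,"az":0},
    {"tx":0,"ty":0,"tz":0,"ax":0,"ay":0,"az":0},
    {"tx":0,"ty":0,"tz":0,"ax":0,"ay":0,"az":0}
  ]
}}

```text
clock: 26.62
tool_pos: [0.465, 0.3226, 0.2888]
ee_rot: [0.999, 0.048, -0.0, -0.0]
wrist_force: [0.1, -0.2, -0.5]
grip_width: 0.599
```

```bash
python3 look.py 17
python3 - <<'E'
import cv2,numpy as np
a=cv2.imread("pics/scene16.png").astype(int);b=cv2.imread("pics/scene17.png").astype(int)
d=np.abs(a-b)
print("stand",d[190:285,280:325].mean(),d[190:285,280:325].max(),"paper",d[240:285,130:190].mean(),d[240:285,130:190].max())
E
```

```text
stand 1.8756335282651073 20 paper 1.4212345679012346 8
```

Request:
{"op": "move_arm", "data": {
  "moves": [
    {"tx":0,"ty":0,"tz":0,"ax":0,"ay":0,"az":0},
    {"tx":0,"ty":0,"tz":0,"ax":0,"ay":0,"az":0},
    {"tx":0,"ty":0,"tz":0,"ax":0,"ay":0,"az":0},
    {"tx":0,"ty":0,"tz":0,"ax":0,"ay":0,"az":0},
    {"tx":0,"ty":0,"tz":0,"ax":0,"ay":0,"az":0}
  ]
}}

```text
clock: 27.13
tool_pos: [0.465, 0.3226, 0.2888]
ee_rot: [0.999, 0.048, -0.0, 0.0]
wrist_force: [-0.3, 0.6, -0.6]
grip_width: 0.597
```

Request:
{"op": "move_arm", "data": {
  "moves": [
    {"tx":0,"ty":0,"tz":0,"ax":0,"ay":0,"az":0},
    {"tx":0,"ty":0,"tz":0,"ax":0,"ay":0,"az":0},
    {"tx":0,"ty":0,"tz":0,"ax":0,"ay":0,"az":0},
    {"tx":0,"ty":0,"tz":0,"ax":0,"ay":0,"az":0},
    {"tx":0,"ty":0,"tz":0,"ax":0,"ay":0,"az":0}
  ]
}}

```text
clock: 27.55
tool_pos: [0.465, 0.3226, 0.2888]
ee_rot: [0.999, 0.048, -0.0, -0.0]
wrist_force: [0.1, 0.4, -0.3]
grip_width: 0.603
```

```bash
python3 look.py 18;python3 look.py 19
python3 - <<'E'
import cv2,numpy as np
L=[cv2.imread(f"pics/scene{i}.png").astype(int) for i in(16,17,18,19)]
for i,j in((0,2),(1,2),(2,3),(0,3)):
    d=np.abs(L[i]-L[j])
    m=d[190:285,280:325]; k=np.argwhere(m.max(-1)>14)+[190,280]
    print(i,j,"stand",m.mean().round(2),m.max(),"tray",d[180:255,195:255].mean().round(2),d[180:255,195:255].max(),k[:8].tolist())
E
```

```text
0 2 stand 1.93 37 tray 1.81 41 [[196, 302], [215, 310], [223, 295], [234, 293], [243, 291], [248, 293], [248, 311], [258, 307]]
1 2 stand 1.92 37 tray 1.77 16 [[210, 311], [234, 291], [255, 291], [258, 298], [259, 282], [259, 283], [259, 300], [265, 302]]
2 3 stand 1.91 16 tray 1.75 15 [[234, 293], [239, 313], [249, 312], [255, 312], [257, 292], [258, 294], [258, 298], [258, 299]]
0 3 stand 1.91 40 tray 1.78 39 [[196, 301], [196, 302], [213, 293], [215, 312], [223, 295], [234, 292], [257, 292], [258, 283]]
```

```bash
python3 -c "
from rig import close_job,get_state
print(get_state()['clock']);print(close_job())"
```

```text
27.75
the job is handed in; nothing more can be done
None
```

The reject is in the tray and the balanced yoke is on the knife edge. I handed the job in at 27.75 s of the 72 s allowed.

- **Reject:** the wooden yoke that started on the right-hand side (y ≈ −0.41) tipped on the knife edge. It settled at about −0.295 rad with the end nearest the robot down. I regripped it and stood it flat on its feet in the tray. The network then put its soles at about 4 mm, against a 5 mm tray floor.
- **Balanced yoke:** the other wooden yoke (started at y ≈ +0.40) sat level when I released it on the blade, soles about 37–41 mm up against 37 mm nominal. The level model outline matches both camera views and the tilted one does not. The last pictures showed no motion beyond image noise like that on the fixed tray.

**Checks that failed or disagreed:**
- The automatic silhouette fit failed on the balanced yoke, because the dark stand merged with its mask. I used the overlay and the network instead.
- An earlier picture comparison showed larger pixel changes near the stand, which I put down to the arm still settling and its shadow shifting.
- I checked the bystanders only by eye in the late picture, where they look unmoved. The arm showed no unexpected contact.

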